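# Sort the resin syringes by plunger and shut the light-proof case

## Robot

A 7-joint arm with a two-finger parallel gripper is mounted at the origin on the work surface. World frame = base frame: x ahead of the robot, y to its left, z up, the work surface at z = 0. Lengths are in m, angles in degrees, forces in N, time in s.
With the tool pointing down it reaches from about 0.4 to 0.875 m from the base axis. Payload 6.5 kg.
Tool frame: the origin (TCP) lies where the fingers leave the gripper's body, on its centre line; the fingertips stand manip.tip_reach ahead of it and the grasp point (between the pads) lies 45 mm ahead of it (manip.tip_reach is the distance from the TCP to the fingertips, in m); y points along the fingers, z is the direction in which the jaws open and shut, and the axes are right-handed (so a half turn about y gives the same grasp; the last joint's range is limited). The gripper opens to 88 mm and grips with 3 to 60 N. Pads are 18 mm wide; open, the fingers measure 123 mm over their backs; the gripper's body (75 mm by 187 mm) begins 45 mm behind the grasp point.
Start: joints at [-75.986, 30.733, -0.252, 88.115, 0.149, 61.152, -4.079], TCP at [0.199, 0.619, 0.303] pointing down, gripper open.
Joint ranges: [-154.64, 154.64], [-21.42, 123.67], [-72.66, 72.17], [13.99, 137.28], [-74.86, 254.86], [10.95, 109.41], [-158.01, 158.01]. Speed limits (degrees/s): [136.94, 136.94, 180, 180, 180, 180, 180].

## Interface

Orientations are given as [roll, pitch, yaw] about the fixed x, y, z axes, in that order (R = Rz(yaw) Ry(pitch) Rx(roll)).
In Python, from cell import status, vision, manip, finder gives the robot as it stands. The module is installed in compiled form; this text tells all that it offers.
- The arm moves only by the tool servo_tool, never from a script. Its argument "motion" is text: rows parted by semicolons, each of 5 numbers parted by spaces: the opening, from 0 (shut) to 1 (fully open), then the shift along the tool's x, y, z in m, then the turn about the tool's y in rad. In form: claw dx dy dz turn; .... A call has 1 to 12 rows; each row is the pose to reach, as a shift and turn from the pose commanded when the call began, along the tool's axes at that moment; what a row does not reach only later rows make up. A row lasts 1/12 s, in which the tool goes at most 41.7 mm and 7.16 degrees, less where a joint would pass 70% of its speed; a pose out of reach is approached as far as the arm can. A call with a gripper value outside its range is refused whole. The fingers move at their own pace and stop on an object; the grip force is fixed at half the most. Time passes only in rows, so rows that repeat a pose let the fingers close. It gives the time, the measured TCP pose, the force and the opening at its end, in the units of the state.
- status.read_state(): the state, without advancing time (a new reading comes with each control period).
- vision.snapshot(name): name is "scene" or "side" or "wrist"; returns a dict with "image" (480x640x3 uint8, red, green, blue), "fx", "fy", "cx", "cy" (pixels), "k1" (the pictures are not rectified: a ray, as slopes to the right and down, at radius r is drawn at 1 + k1 r^2 times it, then the intrinsics apply), "cam_to_world" (4x4, takes a point from camera to world coordinates); the wrist camera has in their place "hand_eye" (4x4, takes a point from camera to tool coordinates, whose origin is the TCP and whose axes are the tool frame's). Camera axes: x right, y down, z forward; pixel columns grow to the right and rows downward; lengths in m; the calibration is good to about 2 mm. A picture is of the moment at which its call begins: read the wrist's pose just before it. There is no depth.
- manip.close_job(): hands the job in, once; it reports no verdict.
Trained networks look in a picture, given as the dict that the camera call returned (one of the last four; its "shot" number tells which), for a name from the list of things; names that differ only in an ending like _2 or _b are one class to them, and where a whole thing is asked for, a point or a joint stands for the part that bears it (a point fixed in the world has none). Each returns a list of dicts, best first, with "conf" (0 to 1); they miss things now and then, are a little off and sometimes report something else, mostly with a low value. They report only what shows in the picture. A call takes as long as a camera call.
- finder.look_for(label, picture): "bbox" ([left, top, right, bottom] in pixels, round what is visible of it).
- finder.outline_of(label, picture): "mask" (480x640 bool, what is visible of it) and "bbox" ([left, top, right, bottom] in pixels, round what is visible of it).
The state is a dict: "clock": time; "q": joint angles; "joint_vel": joint speeds; "tau": joint torques, N m; "position": TCP position; "ee_rot": TCP orientation; "ft_force": force on the tool from outside, world axes, zero at the start; "moment": the same for the moment, N m; "opening": opening from 0.0 (shut) to 1.0 (fully open).
Only numpy, scipy, OpenCV 4.12 (cv2) and the standard library are available. Lean on these libraries where they do the work, as an engineer would, in place of code of your own. Each camera call takes 0.05 s, during which the arm holds its last target.

## Task

Clear the syringes off the tray: lay the ones that still have paste in them (plunger standing out, whether a lot or a little) in the cradles of the light-proof case, one to a cradle, and lay the spent one (plunger pushed fully home) in the kidney dish. Then shut the lid of the case, so that the resin does not cure. Handle the syringes by the barrel so that no plunger gets pushed in or pulled out, and leave the bottle, carton and plaster cast where they are.

Things in the scene. Friction and masses are not known exactly. Their poses are not given: they have to be found in the camera images.
- syringe_a: resin-paste syringe, all alike but for the plunger: white barrel 22 mm diameter, 80 mm long; black nozzle cap ends 56 mm ahead of the origin; finger flange 36 mm wide, 22 mm high at the barrel's back end; blue plunger behind. About 60 g. Origin: middle of the barrel, on its axis; +x towards the cap, y along the flange. Lies with its axis 11 mm above its support
- syringe_b: resin-paste syringe, all alike but for the plunger: white barrel 22 mm diameter, 80 mm long; black nozzle cap ends 56 mm ahead of the origin; finger flange 36 mm wide, 22 mm high at the barrel's back end; blue plunger behind. About 60 g. Origin: middle of the barrel, on its axis; +x towards the cap, y along the flange. Lies with its axis 11 mm above its support
- syringe_c: resin-paste syringe, all alike but for the plunger: white barrel 22 mm diameter, 80 mm long; black nozzle cap ends 56 mm ahead of the origin; finger flange 36 mm wide, 22 mm high at the barrel's back end; blue plunger behind. About 60 g. Origin: middle of the barrel, on its axis; +x towards the cap, y along the flange. Lies with its axis 11 mm above its support
- plunger_a (a joint): syringe_a's plunger, m: 0 = fully home (spent; its thumb plate, 19 mm across, then stands 8 mm behind the finger flange and ends 56 mm behind the syringe's origin), growing to 0.044 as it stands out (paste left). It slides stiffly, at about 4 N, and stays where it is left.
- plunger_b (a joint): syringe_b's plunger, m: 0 = fully home (spent; its thumb plate, 19 mm across, then stands 8 mm behind the finger flange and ends 56 mm behind the syringe's origin), growing to 0.044 as it stands out (paste left). It slides stiffly, at about 4 N, and stays where it is left.
- plunger_c (a joint): syringe_c's plunger, m: 0 = fully home (spent; its thumb plate, 19 mm across, then stands 8 mm behind the finger flange and ends 56 mm behind the syringe's origin), growing to 0.044 as it stands out (paste left). It slides stiffly, at about 4 N, and stays where it is left.
- tray: pale low instrument tray in which the syringes lie, 220 mm (x) by 230 mm (y), floor 3 mm thick, rim 12 mm high; origin under its centre. Fixed.
- case: grey light-proof case, open at the top, 223 mm (x) by 158 mm (y) by 46 mm high, walls and floor 4 mm; origin under its centre. Inside, two white V-shaped cradles run along its x, side by side at y = -34 and +34 mm. A syringe lies in a cradle along the case's x, either way round. Fixed.
- cradle_near_front (a point): middle of the cradle farther from the lid hinge: where the origin of a syringe lying in it rests, 20 mm above the bench; axes as the case's. A cradle is two V-shaped supports, 6 mm thick and 20 mm high, at x = -26 and +26 mm: 46 mm free between them for fingers
- cradle_near_hinge (a point): the same for the cradle beside the lid hinge
- case_hinge (a point): middle of the lid's hinge line, on top of the case's +y wall, 46 mm above the bench; the hinge line runs along the case's x
- lid (a joint): lid angle, rad: 0 = shut flat on the case, about 2 = standing open, leaning back away from the case. The stiff hinge holds it at any angle; it takes about 1 to 2 N at its edge to move. It opens to 2.2 at most and has no latch.
- lid_edge (a point): middle of the lid's free edge, on its outer face (158 mm from the hinge line). The lid is an amber see-through plate 4 mm thick, 223 mm long, with a thumb tab 50 mm wide that sticks out 13 mm past this edge
- dish: stainless kidney dish for spent syringes, about 210 mm long (x) by 115 mm, 34 mm deep, wall and floor 2 mm, inside width 96 mm; origin under its middle. The curve bends the ends about 15 mm to +y. Fixed.
- spray: bystander: small amber spray bottle, 38 mm diameter, 115 mm tall, standing; origin under its centre
- carton: bystander: flat carton 70 x 110 x 28 mm; origin under its centre
- cast: bystander: plaster dental cast 55 x 62 x 28 mm; origin under its centre

How it is judged:
By the outcome, as a careful person would: the job done as asked, in the order asked, and still so for the second after the job is handed in, with the robot touching nothing.
It also fails if it takes over 72 s, if anything falls off the work surface, if the arm or the gripper's body presses on something with over 40 N, if the wrist force passes 120 N, or if a joint passes its speed limit or range.

## Working session

There is one attempt and no reset: what is moved stays moved. The work goes in short steps, Python scripts to look and compute and a tool call to move; the robot and the scene stay as the last step left them, time stands still between calls to the robot, and variables do not carry over. Pictures are saved under pics/ and viewed, and the job is handed in when it is done.

Besides the shell and the picture viewer there is one more tool, called after "Request:" as a command line: name --argument value ..., lists and objects as JSON in quotes. servo_tool: Moves the arm, as the interface text tells. Its arguments: {"type":"object","properties":{"motion":{"type":"string"}},"required":["motion"]}

```bash
mkdir -p pics
python3 - <<'E'
from cell import status, vision, manip, finder
import cv2,json
print(status.read_state(), manip.tip_reach)
for n in ["scene","side","wrist"]:
    s=vision.snapshot(n); cv2.imwrite(f"pics/{n}0.png",s["image"][:,:,::-1])
    print(n,{k:(v.tolist() if hasattr(v,'tolist') else v) for k,v in s.items() if k!="image"})
E
```

```text
{'clock': 0.0, 'q': array([-75.98643733,  30.77909711,  -0.25306384,  88.16935335,
         0.14587056,  61.14933579,  -4.08122621]), 'joint_vel': array([-0.01313051,  0.06198269, -0.05452564,  0.06267482,  0.03216359,
       -0.12197103,  0.03316582]), 'tau': array([ 5.98084466e-05, -5.70993769e+01,  9.91177149e-01, -2.51601809e+01,
       -5.61260863e-02,  1.79949979e-02,  1.60207992e-04]), 'position': array([0.19863137, 0.61839547, 0.30183021]), 'ee_rot': array([-9.00973445e+01, -5.08625670e-03, -1.78067596e+01]), 'ft_force': array([ 0.31313743, -0.06491678, -0.42501837]), 'moment': array([ 0.07121878,  0.0121229 , -0.0064129 ]), 'opening': 0.9961257616343893} 0.064
scene {'fx': 478.1600441624218, 'fy': 478.1600441624218, 'cx': 315.28305411903415, 'cy': 239.0056327767326, 'k1': 0.016760530114065846, 'cam_to_world': [[-0.7238258897186165, 0.48223234895590483, -0.4934856056599055, 1.074489991030473], [0.6896949619664756, 0.5263265523198318, -0.4972938967664704, 0.38681445981206064], [0.019923373487311966, -0.7003087333052399, -0.7135620065875812, 0.7154840113163607], [0.0, 0.0, 0.0,
[... 217 characters left out ...]
044693807471735326, 0.562903529300997], [-0.06103328488353209, -0.5085763808162508, 0.858850978349661, -1.1633464472102268], [-0.015311952227623066, -0.8598767839391113, -0.5102719476529255, 0.7041666190765651], [0.0, 0.0, 0.0, 1.0]], 'shot': 2}
wrist {'fx': 411.73865183581887, 'fy': 411.73865183581887, 'cx': 317.1507259453785, 'cy': 240.44560864317543, 'k1': -0.08755843313757844, 'hand_eye': [[8.20235225509271e-05, 0.9607046966605681, 0.2775724753761901, -0.07149805953014207], [0.0002138526138393154, -0.27757248681448954, 0.9607046730555016, -0.08186607459151529], [0.9999999737695996, -1.9440782026125833e-05, -0.0002282166836404071, 0.00019979308422013453], [0.0, 0.0, 0.0, 1.0]], 'shot': 3}
```

View images.

View pics/scene0.png

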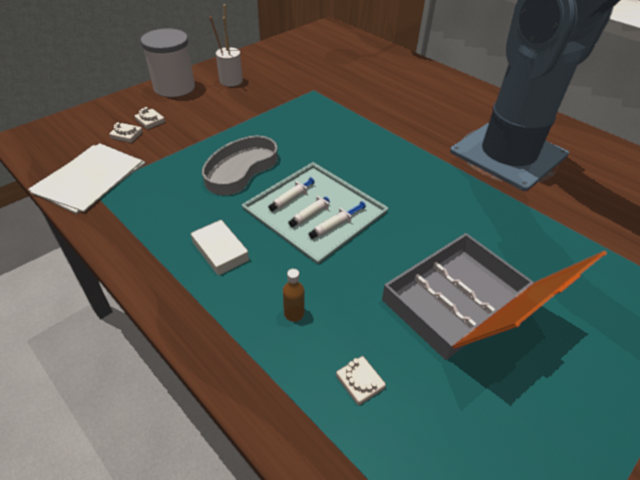

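View pics/side0.png

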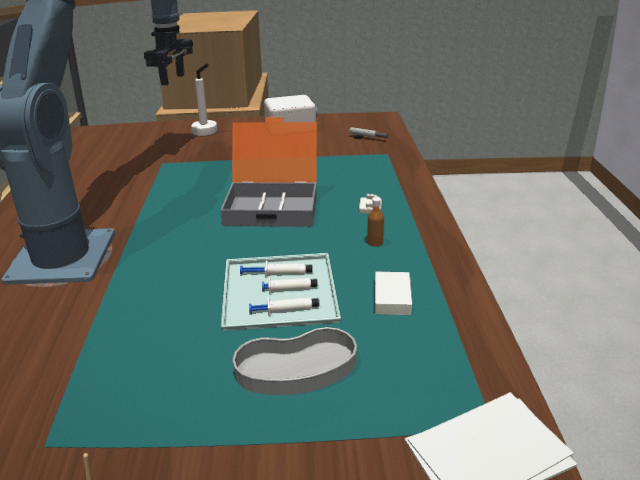

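View pics/wrist0.png

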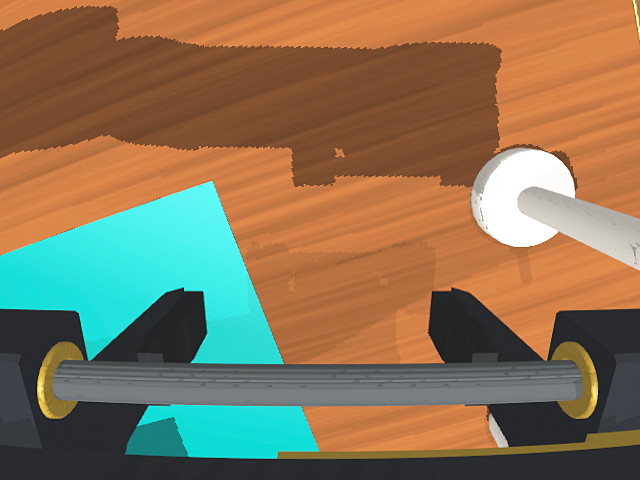

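```bash
cat > h.py <<'E'
from cell import status, vision, manip, finder
import cv2, numpy as np
from scipy.spatial.transform import Rotation as Ro
def K(s): return np.array([[s["fx"],0,s["cx"]],[0,s["fy"],s["cy"]],[0,0,1.]])
def D(s): return np.array([s["k1"],0,0,0.])
def snap(n):
    st=status.read_state(); s=vision.snapshot(n)
    if n=="wrist":
        T=np.eye(4);T[:3,:3]=Ro.from_euler('xyz',st["ee_rot"],degrees=True).as_matrix();T[:3,3]=st["position"]
        s["cam_to_world"]=T@np.array(s["hand_eye"])
    return s
def pl(s,px,z):
    px=np.asarray(px,float).reshape(-1,1,2)
    u=cv2.undistortPoints(px,K(s),D(s))[:,0]
    M=np.array(s["cam_to_world"]); d=np.c_[u,np.ones(len(u))]@M[:3,:3].T; o=M[:3,3]
    return o+d*((z-o[2])/d[:,2])[:,None]
def proj(s,P):
    M=np.linalg.inv(np.array(s["cam_to_world"])); P=np.asarray(P,float).reshape(-1,3)
    r,_=cv2.Rodrigues(M[:3,:3]); return cv2.projectPoints(P,r,M[:3,3],K(s),D(s))[0][:,0]
def axis(s,m,z):
    ys,xs=np.nonzero(m); P=pl(s,np.c_[xs,ys],z)[:,:2]
    c,_s,a=cv2.minAreaRect(P.astype(np.float32)*1000); 
    c0=P.mean(0); w,v=np.linalg.eigh(np.cov((P-c0).T)); d=v[:,1]; d=d*np.sign(d[0])
    t=(P-c0)@d; return c0,d,t.min(),t.max()
E
python3 - <<'E'
from h import *
for n in ["scene","side"]:
    s=snap(n)
    for l in ["syringe_a","plunger_a"]:
        for r in finder.outline_of(l,s):
            c,d,a,b=axis(s,r["mask"],0.014)
            print(n,l,round(r["conf"],2),np.round(r["bbox"]),c.round(3),"yaw",round(np.degrees(np.arctan2(d[1],d[0])),1),"ends",(c+d*a).round(3),(c+d*b).round(3))
    for l in ["case","lid","dish","tray","spray","carton","cast"]:
        for r in finder.look_for(l,s)[:2]: print(n,l,round(r["conf"],2),np.round(r["bbox"]))
    im=cv2.resize(s["image"][:,:,::-1],None,fx=4,fy=4,interpolation=cv2.INTER_CUBIC)
    if n=="scene":
        cv2.imwrite("pics/sz.png",im[600:1080,960:1600]); cv2.imwrite("pics/sc.png",im[880:1480,1500:2300])
    else: cv2.imwrite("pics/sdz.png",im[980:1320,860:1400]); cv2.imwrite("pics/sdc.png",im[440:920,860:1300]); cv2.imwrite("pics/sdd.png",im[1260:1620,880:1480])
E
```

```text
scene syringe_a 0.81 [290. 199. 330. 228.] [ 0.54  -0.171] yaw 2.9 ends [ 0.478 -0.175] [ 0.603 -0.168]
scene syringe_a 0.81 [268. 177. 316. 209.] [ 0.532 -0.243] yaw 6.8 ends [ 0.456 -0.252] [ 0.6   -0.235]
scene syringe_a 0.63 [310. 201. 365. 240.] [ 0.519 -0.111] yaw -1.2 ends [ 0.429 -0.109] [ 0.594 -0.113]
scene plunger_a 0.39 [307. 179. 316. 183.] [ 0.468 -0.248] yaw 16.5 ends [ 0.457 -0.251] [ 0.479 -0.245]
scene case 0.8 [383. 232. 606. 359.]
scene lid 0.9 [451. 252. 606. 349.]
scene lid 0.69 [205. 133. 278. 198.]
scene dish 0.93 [205. 136. 277. 197.]
scene tray 0.68 [242. 163. 388. 266.]
scene tray 0.59 [282. 270. 304. 320.]
scene spray 0.65 [284. 269. 304. 321.]
scene carton 0.78 [190. 221. 251. 277.]
scene cast 0.8 [337. 357. 385. 404.]
side syringe_a 0.92 [260. 280. 316. 298.] [ 0.539 -0.167] yaw 1.7 ends [ 0.484 -0.169] [ 0.597 -0.166]
side syringe_a 0.59 [239. 264. 315. 275.] [ 0.52  -0.108] yaw -2.6 ends [ 0.434 -0.104] [ 0.589 -0.111]
side plunger_a 0.66 [245. 300. 271. 311.] [ 0.477 -0.242] yaw 7.5 ends [ 0.46  -0.244] [ 0.496 -0.239]
side plunger_a 0.48 [242. 267. 263. 276.] [ 0.458 -0.105] yaw -6.0 ends [ 0.434 -0.103] [ 0.485 -0.108]
side plunger_a 0.48 [260. 285. 267. 291.] [ 0.49 -0.17] yaw -89.3 ends [ 0.49 -0.16] [ 0.49  -0.181]
side case 0.96 [218. 120. 316. 228.]
side lid 0.8 [230. 116. 318. 179.]
side dish 0.96 [233. 328. 358. 397.]
side tray 0.71 [220. 254. 343. 329.]
side tray 0.65 [250. 301. 270. 313.]
side spray 0.91 [365. 195. 385. 246.]
side spray 0.71 [222. 116. 322. 228.]
side carton 0.92 [374. 273. 413. 314.]
side cast 0.65 [361. 193. 376. 216.]
```

View crops.

View pics/sz.png

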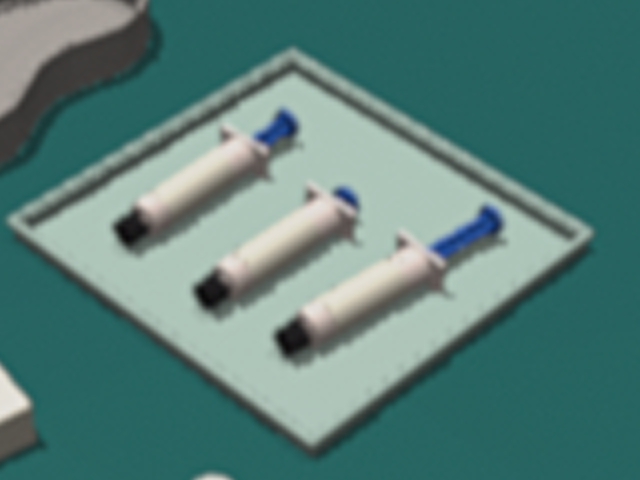

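View pics/sc.png

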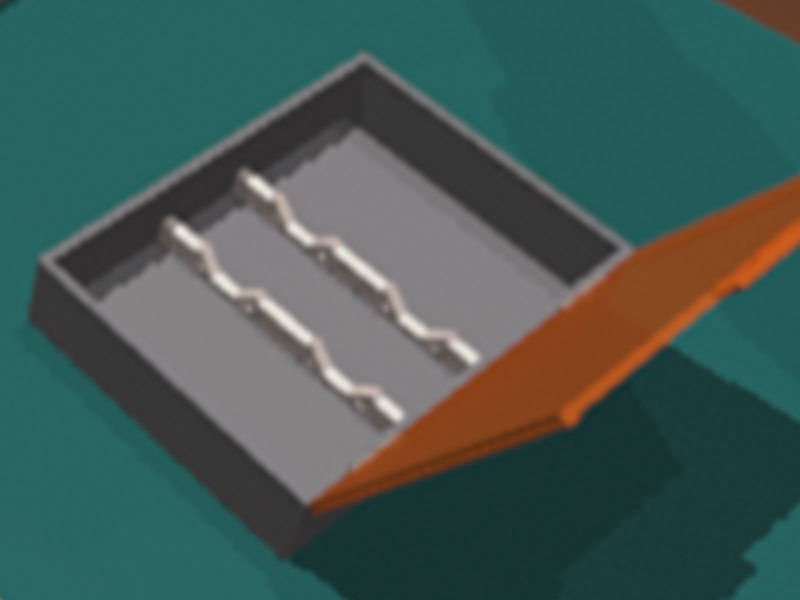

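View pics/sdc.png

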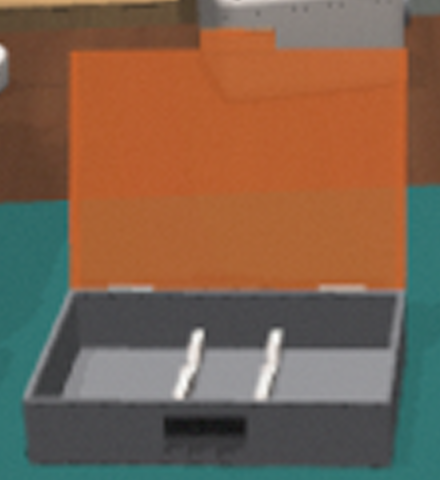

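View pics/sdd.png

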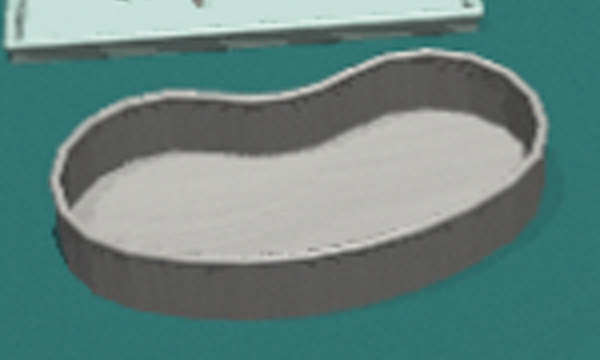

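View pics/sdz.png

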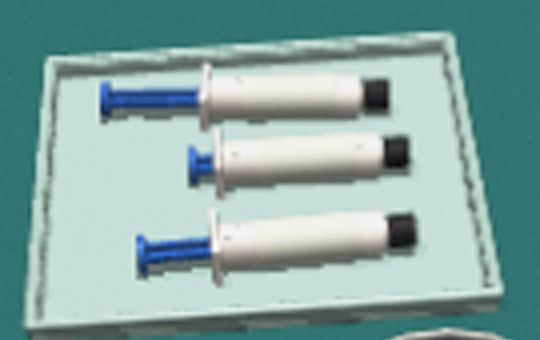

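Run:
```python
from h import *
s=snap("side"); c=snap("scene")
A=np.array([[26,402],[393,402],[405,290],[70,292]])+[860,440]
B=np.array([[365,56],[40,262],[310,510],[634,248]])+[1500,880]
for n,cam,X in(("side",s,A),("scene",c,B)):
    P=pl(cam,(X+.5)/4-.5,0.046)[:,:2]; print(n,P.round(4).tolist()); print(" center",P.mean(0).round(4), "sides",np.linalg.norm(np.diff(np.r_[P,P[:1]],axis=0),axis=1).round(4))
    e=(P[1]-P[0])+(P[2]-P[3]); print(" yaw",np.degrees(np.arctan2(e[1],e[0])))
    f=(P[3]-P[0])+(P[2]-P[1]); print(" yaw y",np.degrees(np.arctan2(-f[0],f[1])))
# dish rim side
for n,cam in(("side",s),("scene",c)):
    m=finder.outline_of("dish",cam)[0]["mask"]
    ys,xs=np.nonzero(m); 
    P=pl(cam,np.c_[xs,ys],0.034); print("dish top-plane",n,P.min(0),P.max(0))
    P=pl(cam,np.c_[xs,ys],0.0); print("dish bottom-plane",n,P.min(0),P.max(0))
# lid top corners in side
P=s
def tri(pts):
    A=[];b=[]
    for cam,px in pts:
        p0=pl(cam,px,0)[0];o=np.array(cam["cam_to_world"])[:3,3];d=(p0-o)/np.linalg.norm(p0-o);I=np.eye(3)-np.outer(d,d);A.append(I);b.append(I@o)
    A=np.vstack(A);b=np.hstack(b);x=np.linalg.lstsq(A,b,rcond=None)[0];print("tri",x.round(4),"res",np.linalg.norm(A@x-b).round(4))
tri([(s,((np.array([405,48])+[860,440])/4)),(c,(452,346))])
im=c["image"][:,:,::-1].copy(); 
cv2.imwrite("pics/lid.png",cv2.resize(im[235:360,440:620],None,fx=4,fy=4,interpolation=cv2.INTER_CUBIC))
```

```text
side [[0.3781, 0.1124], [0.6001, 0.0913], [0.6148, 0.2492], [0.3929, 0.2686]]
 center [0.4965 0.1804] sides [0.223  0.1585 0.2227 0.157 ]
 yaw -5.209450886585714
 yaw y -5.3699048789943875
scene [[0.3791, 0.1127], [0.5997, 0.0886], [0.6172, 0.2464], [0.3941, 0.2668]]
 center [0.4975 0.1786] sides [0.2219 0.1587 0.2241 0.1548]
 yaw -5.722627932051821
 yaw y -5.95590458733359
dish top-plane side [ 0.44414344 -0.49884424  0.034     ] [ 0.65313286 -0.33710882  0.034     ]
dish bottom-plane side [ 4.38118303e-01 -4.65131621e-01 -1.11022302e-16] [ 6.57710524e-01 -2.95190763e-01  1.11022302e-16]
dish top-plane scene [ 0.44216065 -0.47159278  0.034     ] [ 0.66992625 -0.31026705  0.034     ]
dish bottom-plane scene [ 4.10613032e-01 -5.14419677e-01 -1.11022302e-16] [ 6.49742110e-01 -3.45045229e-01  1.11022302e-16]
tri [0.6557 0.2772 0.1771] res 0.0595
```

View pics/lid.png

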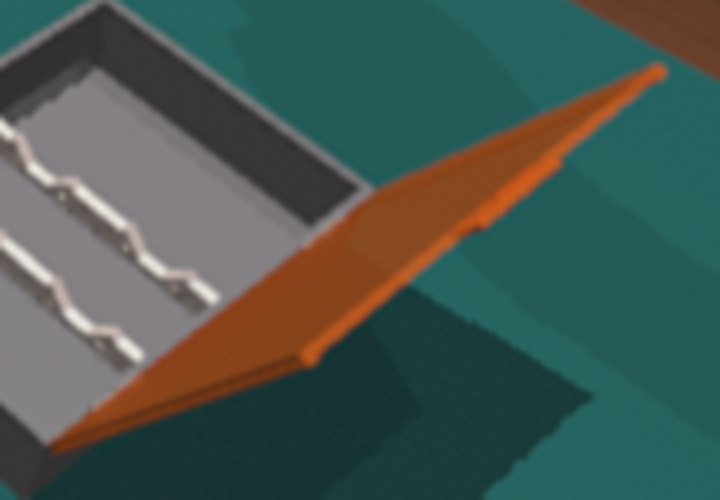

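```bash
cat >> h.py <<'E'
def go(x,y,z,yaw):
    st=status.read_state(); p=st["position"]; R=Ro.from_euler('xyz',st["ee_rot"],degrees=True)
    ps=st["ee_rot"][2]; d=R.inv().apply(np.array([x,y,z])-p)
    t=-np.radians((yaw-ps+180)%360-180)
    n=max(np.linalg.norm(d)/.0417,abs(np.degrees(t))/7.16)
    print("clock %.2f pos %s rot %s F %s open %.3f | d %s turn %.3f rows %.1f"%(st["clock"],p.round(4),st["ee_rot"].round(2),st["ft_force"].round(1),st["opening"],d.round(4),t,n))
def save(s,name,box=None,f=1):
    im=s["image"][:,:,::-1]
    if box: im=im[box[1]:box[3],box[0]:box[2]]
    cv2.imwrite("pics/"+name+".png",cv2.resize(im,None,fx=f,fy=f,interpolation=cv2.INTER_CUBIC))
E
python3 - <<'E'
from h import *
from scipy.optimize import minimize
s=snap("side"); c=snap("scene")
ey=np.array([.0958,.9954,0]);ex=np.array([.9954,-.0958,0]);h=np.array([.497,.1795,.046])+.079*ey
for th in (1.8,1.9,2.0,2.1,2.2):
    e=h+.158*(-np.cos(th)*ey+np.sin(th)*np.array([0,0,1]))
    P=np.array([e+.1115*ex,e-.1115*ex]); print(th,proj(c,P).round(1).tolist(),proj(s,P).round(1).tolist())
go(.50,-.17,.30,0)
E
```

```text
1.8 [[499.8, 303.7], [589.2, 233.2]] [[315.5, 122.1], [229.6, 123.0]]
1.9 [[508.3, 313.0], [597.2, 240.8]] [[315.9, 121.8], [230.8, 122.6]]
2.0 [[516.3, 322.9], [604.6, 249.0]] [[316.2, 122.0], [232.0, 122.9]]
2.1 [[523.6, 333.2], [611.2, 257.6]] [[316.5, 122.9], [233.1, 123.7]]
2.2 [[530.1, 343.7], [617.0, 266.6]] [[316.8, 124.3], [234.2, 125.1]]
clock 1.45 pos [0.1987 0.6189 0.3027] rot [-90.   -0.  -17.8] F [-0.3  0.3 -0.3] open 1.001 | d [ 0.528   0.0027 -0.659 ] turn -0.311 rows 20.3
```

Request:
servo_tool --motion "0.5 0.2 0 -0.1 -0.1; 0.5 0.3 0 -0.2 -0.3; 0.5 0.3 0 -0.2 -0.31; 0.5 0.3 0 -0.2 -0.31; 0.5 0.35 0 -0.3 -0.31; 0.5 0.38 0 -0.35 -0.31; 0.5 0.4 0 -0.4 -0.31; 0.5 0.528 0 -0.659 -0.311; 0.5 0.528 0 -0.659 -0.311; 0.5 0.528 0 -0.659 -0.311; 0.5 0.528 0 -0.659 -0.311; 0.5 0.528 0 -0.659 -0.311"

```text
clock: 2.45
position: [0.4093, 0.1734, 0.3031]
ee_rot: [-90.0, -0.0, 0.0]
ft_force: [1.2, 0.1, -0.2]
opening: 0.502
```

```bash
python3 -c "
from h import *
go(.50,-.17,.30,0)"
```

```text
clock 2.45 pos [0.4093 0.1734 0.3031] rot [-8.997e+01 -5.000e-02  2.000e-02] F [ 1.2  0.1 -0.2] open 0.502 | d [ 0.0905  0.0029 -0.3435] turn 0.000 rows 8.5
```

Request:
servo_tool --motion "0.5 0.09 0 -0.343 0; 0.5 0.09 0 -0.343 0; 0.5 0.09 0 -0.343 0; 0.5 0.09 0 -0.343 0; 0.5 0.09 0 -0.343 0; 0.5 0.09 0 -0.343 0; 0.5 0.09 0 -0.343 0; 0.5 0.09 0 -0.343 0; 0.5 0.09 0 -0.343 0; 0.5 0.09 0 -0.343 0; 0.5 0.09 0 -0.343 0"

```text
clock: 3.37
position: [0.4991, -0.1687, 0.3027]
ee_rot: [-90.0, 0.0, -0.1]
ft_force: [0.4, 0.9, 0.1]
opening: 0.502
```

Run:
```python
from h import *
s=snap("wrist"); save(s,"w1")
for l in ["syringe_a","plunger_a"]:
    for r in finder.outline_of(l,s):
        c,d,a,b=axis(s,r["mask"],0.014)
        print(l,round(r["conf"],2),np.round(r["bbox"]),c.round(4),"yaw",round(np.degrees(np.arctan2(d[1],d[0])),1),"ends",(c+d*a).round(4),(c+d*b).round(4),"len",round(b-a,4))
go(.535,-.11,.12,-2)
```

```text
syringe_a 0.88 [215. 162. 258. 290.] [ 0.5248 -0.2417] yaw 4.7 ends [ 0.4611 -0.247 ] [ 0.5853 -0.2367] len 0.1246
syringe_a 0.86 [293. 188. 333. 306.] [ 0.5377 -0.1712] yaw 2.1 ends [ 0.4833 -0.1732] [ 0.5999 -0.169 ] len 0.1167
syringe_a 0.64 [359. 132. 400. 299.] [ 0.5146 -0.1122] yaw -2.9 ends [ 0.4356 -0.1082] [ 0.5915 -0.1162] len 0.1561
syringe_a 0.41 [  0. 143. 152. 329.] [ 0.5307 -0.415 ] yaw 2.5 ends [ 0.4427 -0.4188] [ 0.6289 -0.4106] len 0.1864
plunger_a 0.65 [374. 132. 397. 191.] [ 0.4609 -0.1093] yaw -3.9 ends [ 0.4354 -0.1076] [ 0.4892 -0.1113] len 0.0539
plunger_a 0.65 [216. 158. 241. 203.] [ 0.4774 -0.2451] yaw 5.1 ends [ 0.4605 -0.2466] [ 0.497  -0.2434] len 0.0367
plunger_a 0.47 [300. 183. 323. 202.] [ 0.4895 -0.1737] yaw 59.1 ends [ 0.4846 -0.1819] [ 0.4932 -0.1674] len 0.0168
clock 3.52 pos [ 0.4992 -0.1659  0.3026] rot [-8.994e+01  2.000e-02  1.500e-01] F [-0.  -0.3 -0.1] open 0.505 | d [0.036  0.1827 0.0556] turn 0.037 rows 4.7
```

View pics/w1.png

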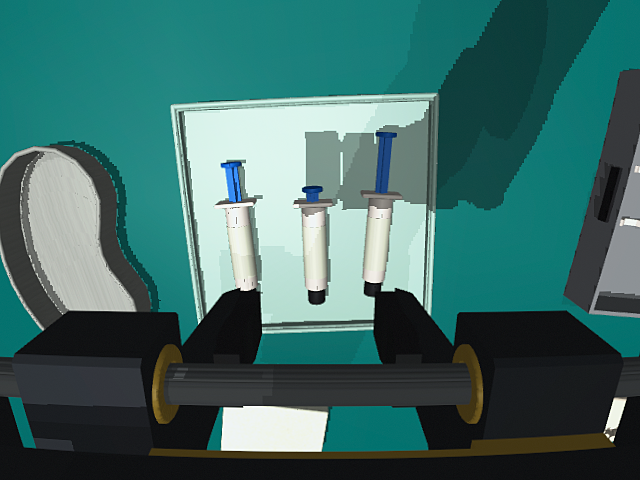

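Run:
```python
from h import *
s=snap("wrist")
for l in ["syringe_a"]:
    for r in finder.outline_of(l,s):
        c,d,a,b=axis(s,r["mask"],0.014)
        print(l,round(r["conf"],2),np.round(r["bbox"]),c.round(4),"yaw",round(np.degrees(np.arctan2(d[1],d[0])),1),"ends",(c+d*a).round(4),(c+d*b).round(4),"len",round(b-a,4))
go(.535,-.1115,.12,-2.5)
```

```text
syringe_a 0.83 [292. 184. 328. 304.] [ 0.5376 -0.1714] yaw 2.4 ends [ 0.4833 -0.1736] [ 0.5999 -0.1688] len 0.1167
syringe_a 0.8 [212. 161. 252. 291.] [ 0.5259 -0.2414] yaw 4.8 ends [ 0.4617 -0.2468] [ 0.5855 -0.2363] len 0.1243
syringe_a 0.57 [356. 132. 398. 300.] [ 0.5146 -0.1121] yaw -2.6 ends [ 0.4356 -0.1085] [ 0.5922 -0.1157] len 0.1567
syringe_a 0.17 [212. 160. 240. 202.] [ 0.4776 -0.2451] yaw 3.0 ends [ 0.4603 -0.246 ] [ 0.4974 -0.244 ] len 0.0371
clock 3.62 pos [ 0.4993 -0.166   0.3028] rot [-89.96   0.     0.16] F [ 0.1 -0.  -1.1] open 0.504 | d [0.0359 0.1828 0.0543] turn 0.046 rows 4.7
```

Request:
servo_tool --motion "0.5 0.036 0 0.054 0.046; 0.5 0.036 0 0.054 0.046; 0.5 0.036 0.18 0.054 0.046; 0.5 0.036 0.18 0.054 0.046; 0.5 0.036 0.18 0.054 0.046; 0.5 0.036 0.18 0.054 0.046; 0.5 0.036 0.18 0.054 0.046; 0.5 0.036 0.18 0.054 0.046; 0.5 0.036 0.18 0.054 0.046"

```text
clock: 4.37
position: [0.5351, -0.1129, 0.1227]
ee_rot: [-90.0, 0.1, -2.6]
ft_force: [0.5, 0.1, 0.2]
opening: 0.5
```

Run:
```python
from h import *
go(.536,-.1115,.0735,-2.5)
s=snap("wrist");save(s,"w2");s=snap("side");save(s,"s2",(200,180,360,300),5)
```

```text
clock 4.37 pos [ 0.5351 -0.1129  0.1227] rot [-8.998e+01  6.000e-02 -2.560e+00] F [0.5 0.1 0.2] open 0.500 | d [0.0009 0.0492 0.0014] turn -0.001 rows 1.2
```

View pics/w2.png

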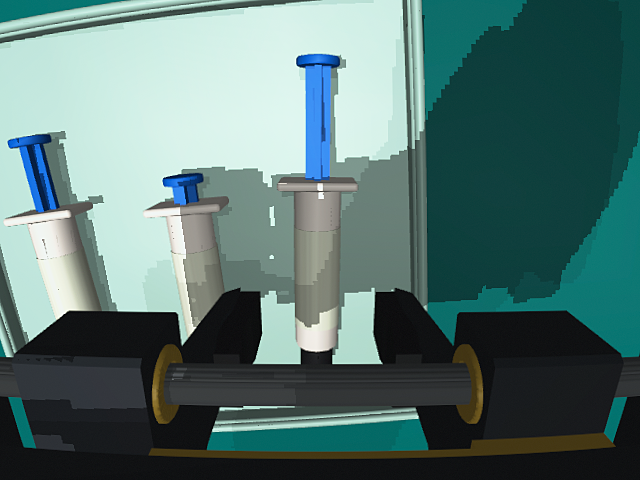

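View pics/s2.png

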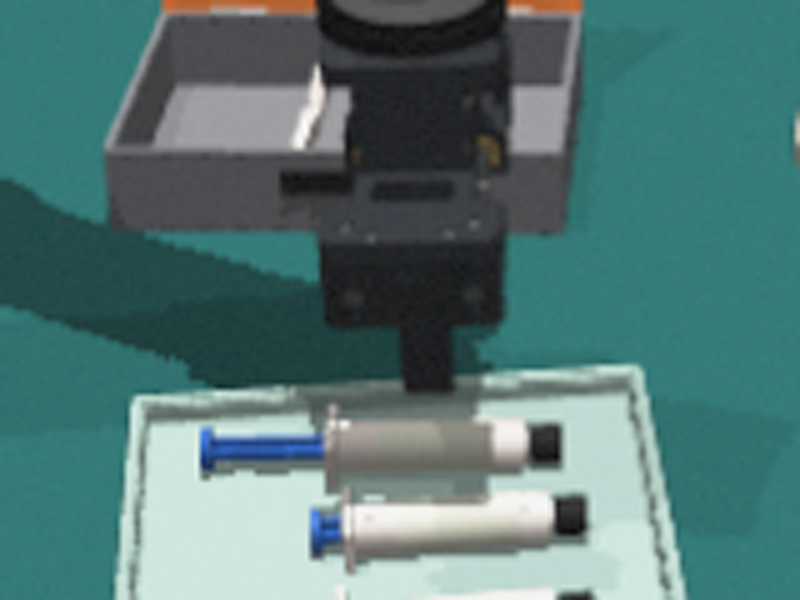

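Request:
servo_tool --motion "0.45 0.001 0.025 0.001 0; 0.45 0.001 0.05 0.001 0; 0.45 0.001 0.05 0.001 0; 0.1 0.001 0.05 0.001 0; 0.1 0.001 0.05 0.001 0; 0.1 0.001 0.05 0.001 0; 0.1 0.001 0.05 0.001 0; 0.1 0.001 0.05 0.001 0; 0.1 0.001 0.05 0.001 0"

```text
clock: 5.22
position: [0.5375, -0.113, 0.0746]
ee_rot: [-90.0, -0.2, -2.6]
ft_force: [-1.4, -0.0, 8.7]
opening: 0.244
```

Run:
```python
from h import *
go(.536,-.1115,.13,-2.5)
```

```text
clock 5.22 pos [ 0.5375 -0.113   0.0746] rot [-90.01  -0.18  -2.63] F [-1.4 -0.   8.7] open 0.244 | d [-0.0014 -0.0554  0.0014] turn -0.002 rows 1.3
```

Request:
servo_tool --motion "0.1 0 -0.02 0 0; 0.1 0 -0.06 0 0; 0.1 0 -0.1 0 0; 0.1 0 -0.12 0 0; 0.1 0 -0.12 0 0; 0.1 0 -0.12 0 0"

```text
clock: 5.72
position: [0.537, -0.1127, 0.1944]
ee_rot: [-90.0, -0.2, -2.6]
ft_force: [-0.1, 0.5, -0.4]
opening: 0.242
```

Run:
```python
from h import *
s=snap("wrist");save(s,"w3");s=snap("side");save(s,"s3",(200,120,360,240),5)
go(.4978,.1875,.20,-5.5)
```

```text
clock 5.82 pos [ 0.5356 -0.1124  0.1921] rot [-8.998e+01  7.000e-02 -2.610e+00] F [-0.7  0.3 -1.2] open 0.239 | d [-0.0514 -0.0078  0.2979] turn 0.050 rows 7.3
```

View pics/w3.png

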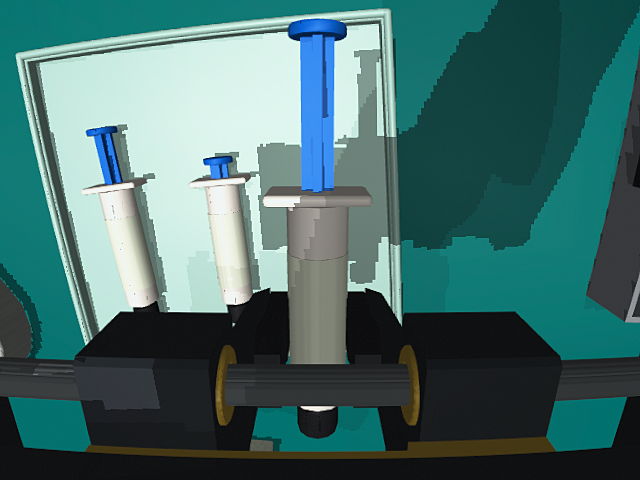

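View pics/s3.png

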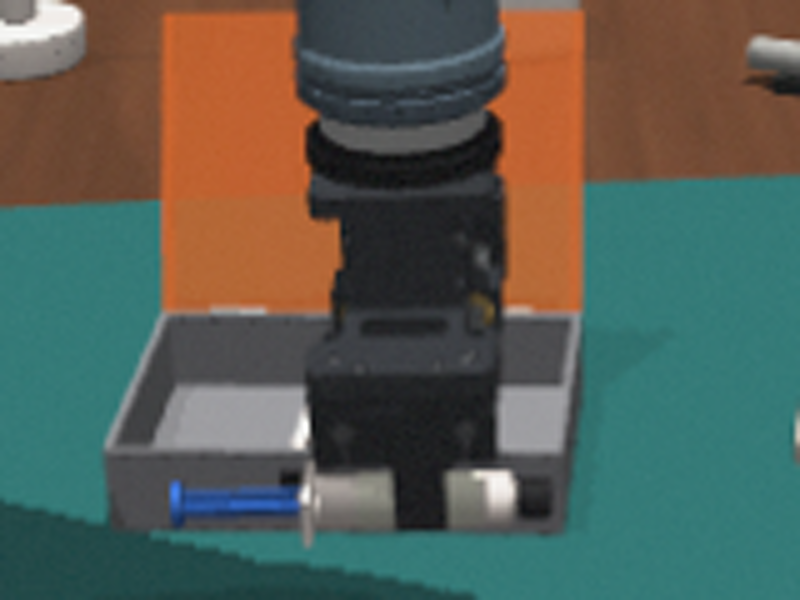

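Request:
servo_tool --motion "0.1 -0.048 -0.008 0.298 0.05; 0.1 -0.048 -0.008 0.298 0.05; 0.1 -0.048 -0.008 0.298 0.05; 0.1 -0.048 -0.008 0.298 0.05; 0.1 -0.048 -0.008 0.298 0.05; 0.1 -0.048 -0.008 0.298 0.05; 0.1 -0.048 -0.008 0.298 0.05; 0.1 -0.048 -0.008 0.298 0.05; 0.1 -0.048 -0.008 0.298 0.05; 0.1 -0.048 -0.008 0.298 0.05"

```text
clock: 6.65
position: [0.5012, 0.1869, 0.1994]
ee_rot: [-90.1, 0.1, -5.4]
ft_force: [-0.3, -0.4, -1.7]
opening: 0.239
```

Run:
```python
from h import *
s=snap("wrist");save(s,"w4");s=snap("scene");save(s,"c4",(380,150,610,360),3)
go(.5008,.1872,.105,-5.5)
```

```text
clock 6.75 pos [0.5019 0.1849 0.1999] rot [-9.012e+01  6.000e-02 -5.630e+00] F [ 0.  -1.5 -0.3] open 0.241 | d [-0.0012  0.0949  0.0023] turn -0.002 rows 2.3
```

View pics/w4.png

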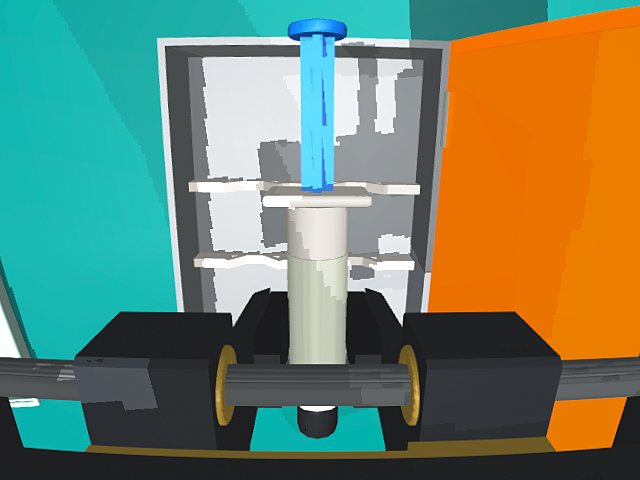

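View pics/c4.png

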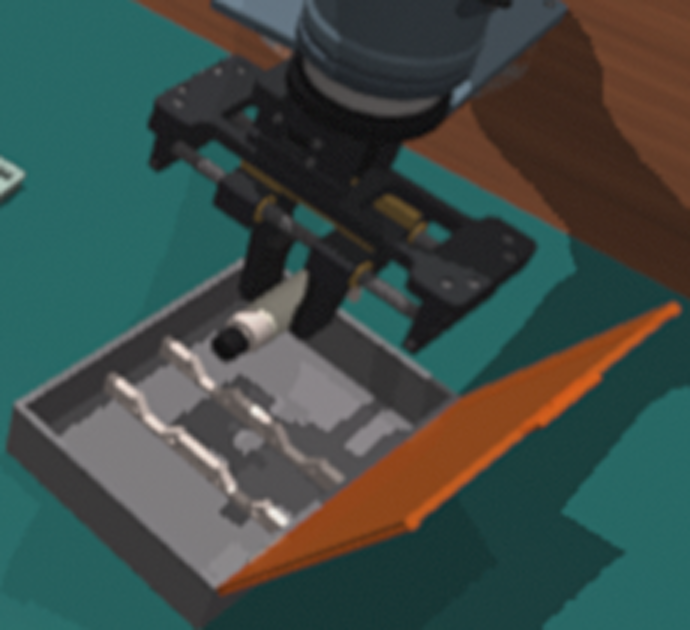

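Request:
servo_tool --motion "0.1 -0.001 0.03 -0.002 0; 0.1 -0.001 0.06 -0.002 0; 0.1 -0.001 0.085 -0.002 0; 0.1 -0.001 0.098 -0.002 0; 0.1 -0.001 0.1 -0.002 0; 0.1 -0.001 0.1 -0.002 0; 0.1 -0.001 0.1 -0.002 0"

```text
clock: 7.33
position: [0.5017, 0.1848, 0.1018]
ee_rot: [-90.0, -0.1, -5.6]
ft_force: [0.4, 1.0, 0.4]
opening: 0.24
```

Run:
```python
from h import *
s=snap("wrist");save(s,"w5");s=snap("side");save(s,"c5",(210,110,330,230),5)
go(.5004,.1832,.095,-5.5)
```

```text
clock 7.43 pos [0.5018 0.1854 0.1022] rot [-89.93  -0.13  -5.51] F [ 0.7  0.6 -1. ] open 0.238 | d [-0.0012  0.0072 -0.0024] turn -0.000 rows 0.2
```

View pics/w5.png

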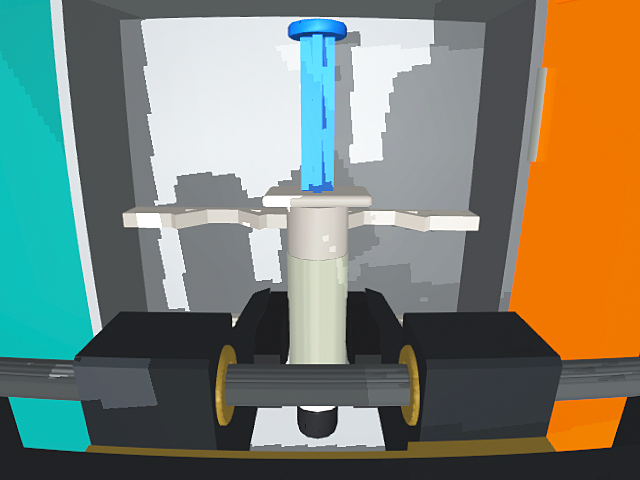

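View pics/c5.png

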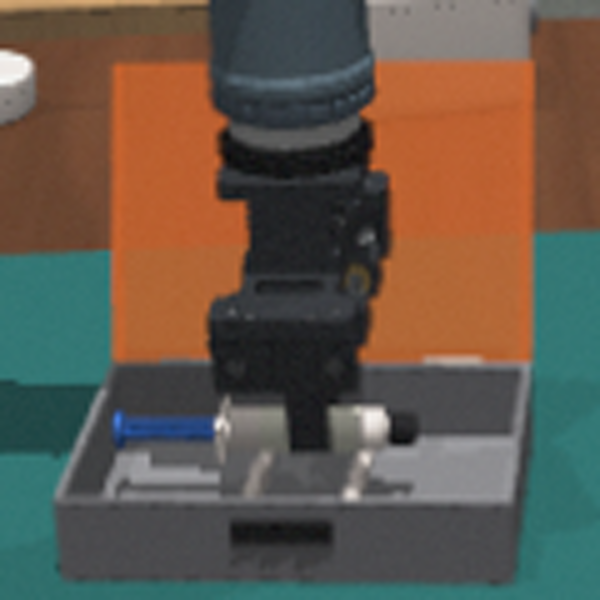

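Request:
servo_tool --motion "0.1 -0.001 0.003 -0.002 0; 0.1 -0.001 0.005 -0.002 0; 0.1 -0.001 0.007 -0.002 0; 0.1 -0.001 0.007 -0.002 0"

```text
clock: 7.77
position: [0.4994, 0.1834, 0.0935]
ee_rot: [-90.0, 0.0, -5.5]
ft_force: [0.2, 0.4, -0.7]
opening: 0.242
```

Request:
servo_tool --motion "0.1 0 0.002 0 0; 0.1 0 0.004 0 0; 0.1 0 0.004 0 0"

```text
clock: 8.02
position: [0.4994, 0.1834, 0.0893]
ee_rot: [-90.0, 0.0, -5.5]
ft_force: [0.1, -0.8, 0.2]
opening: 0.238
```

Request:
servo_tool --motion "0.1 0 0.002 0 0; 0.1 0 0.003 0 0; 0.1 0 0.003 0 0"

```text
clock: 8.27
position: [0.4996, 0.1834, 0.0886]
ee_rot: [-90.0, 0.0, -5.5]
ft_force: [-7.6, -3.1, 25.5]
opening: 0.239
```

Run:
```python
from h import *
s=snap("wrist");save(s,"w6");s=snap("side");save(s,"c6",(210,110,330,230),5)
go(.5004,.1832,.085,-5.5)
s=snap("scene");save(s,"d6",(380,200,560,350),4)
```

```text
clock 8.37 pos [0.4996 0.1834 0.0886] rot [-8.996e+01  3.000e-02 -5.500e+00] F [-7.7 -2.4 25.2] open 0.239 | d [ 0.0008  0.0036 -0.0001] turn -0.000 rows 0.1
```

View pics/c6.png

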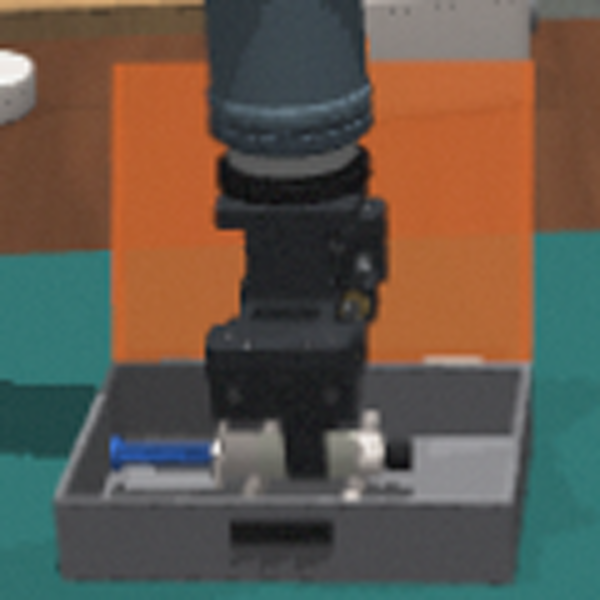

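View pics/d6.png

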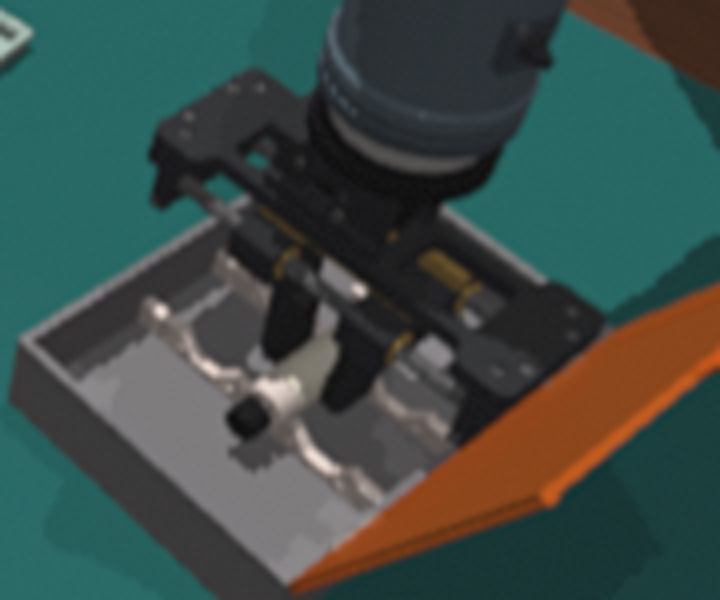

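Request:
servo_tool --motion "0.1 0 -0.002 0 0; 0.2 0 -0.0025 0 0; 0.4 0 -0.0025 0 0; 0.42 0 -0.0025 0 0; 0.42 0 -0.0025 0 0; 0.42 0 -0.03 0 0; 0.42 0 -0.06 0 0; 0.42 0 -0.08 0 0; 0.42 0 -0.08 0 0"

```text
clock: 9.17
position: [0.5017, 0.1841, 0.1702]
ee_rot: [-89.8, -0.3, -5.5]
ft_force: [-0.0, 0.1, 0.6]
opening: 0.42
```

Run:
```python
from h import *
s=snap("wrist");save(s,"w7");s=snap("scene");save(s,"d7",(380,200,560,350),4)
go(.4975,.15,.17,-95.5)
```

```text
clock 9.27 pos [0.4998 0.1836 0.167 ] rot [-8.996e+01 -6.000e-02 -5.480e+00] F [0.3 0.3 0. ] open 0.421 | d [ 0.001  -0.003  -0.0337] turn 1.571 rows 12.6
```

View pics/w7.png

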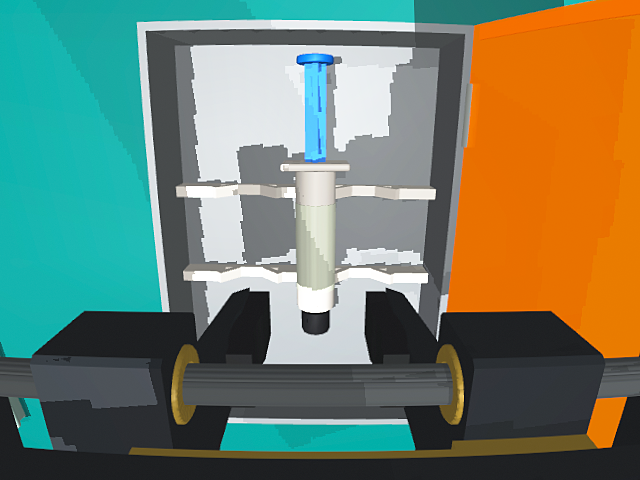

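View pics/d7.png

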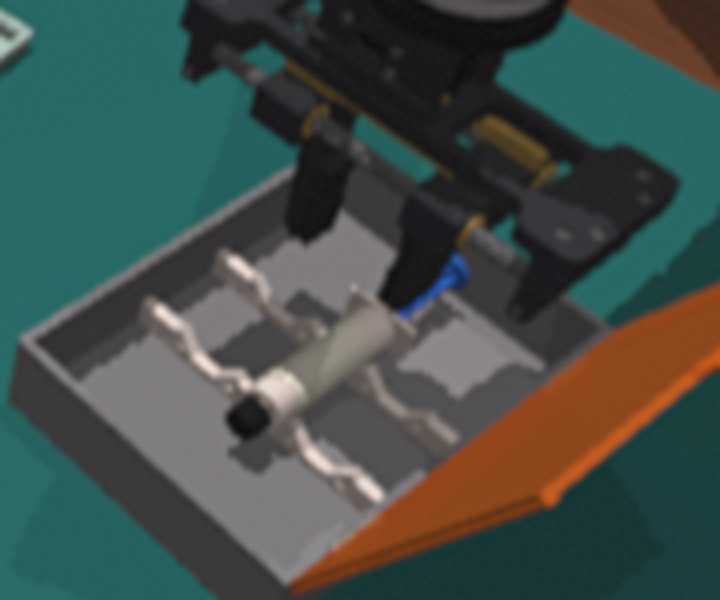

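Request:
servo_tool --motion "0 -0.003 0 -0.02 0.5; 0 -0.003 0 -0.031 1; 0 -0.003 0 -0.031 1.571; 0 -0.003 0 -0.031 1.571; 0 -0.003 0 -0.031 1.571; 0 -0.003 0 -0.031 1.571; 0 -0.003 0 -0.031 1.571; 0 -0.003 0 -0.031 1.571; 0 -0.003 0 -0.031 1.571; 0 -0.003 0 -0.031 1.571; 0 -0.003 0 -0.031 1.571; 0 -0.003 0 -0.031 1.571"

```text
clock: 10.27
position: [0.4928, 0.1524, 0.1652]
ee_rot: [-90.1, -0.1, -91.8]
ft_force: [0.1, 0.3, 0.0]
opening: 0.006
```

Request:
servo_tool --motion "0 0 0 0 0.05; 0 0 0 0 0.05; 0 0 0 0 0.05"

```text
clock: 10.52
position: [0.493, 0.1526, 0.1656]
ee_rot: [-90.1, -0.1, -94.2]
ft_force: [-0.6, 0.5, -0.6]
opening: 0.004
```

Run:
```python
from h import *
s=snap("wrist");save(s,"w8")
go(.4944,.1526,.084,-95.5)
```

```text
clock 10.57 pos [0.4931 0.1526 0.1659] rot [-9.007e+01 -7.000e-02 -9.418e+01] F [ 0.7 -0.5  0.3] open 0.006 | d [-0.0002  0.0819  0.0014] turn 0.023 rows 2.0
```

View pics/w8.png

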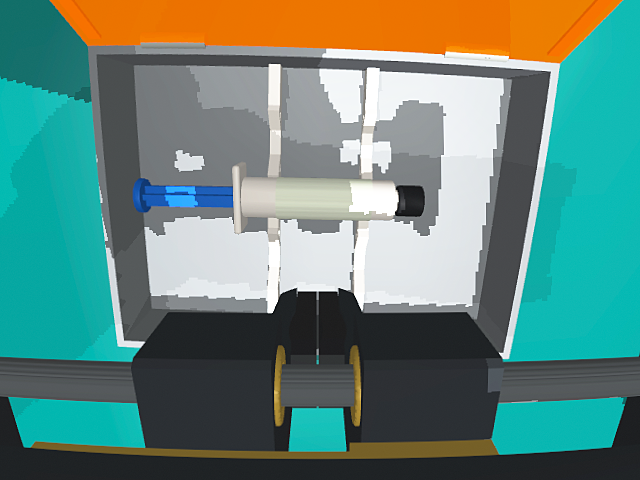

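Request:
servo_tool --motion "0 0 0.04 0.001 0.023; 0 0 0.075 0.001 0.023; 0 0 0.082 0.001 0.023; 0 0 0.082 0.001 0.023; 0 0 0.082 0.001 0.023"

```text
clock: 10.98
position: [0.495, 0.1523, 0.0853]
ee_rot: [-90.0, -0.0, -95.6]
ft_force: [0.2, 0.5, -0.7]
opening: 0.002
```

Run:
```python
from h import *
s=snap("wrist");save(s,"w9")
go(.4975+.0013,.1795+.014,.084,-95.5)
```

```text
clock 11.03 pos [0.4955 0.1526 0.086 ] rot [-8.991e+01  3.000e-02 -9.562e+01] F [ 0.2 -0.3  0.1] open 0.007 | d [-0.0411  0.0021 -0.0007] turn -0.002 rows 1.0
```

View pics/w9.png

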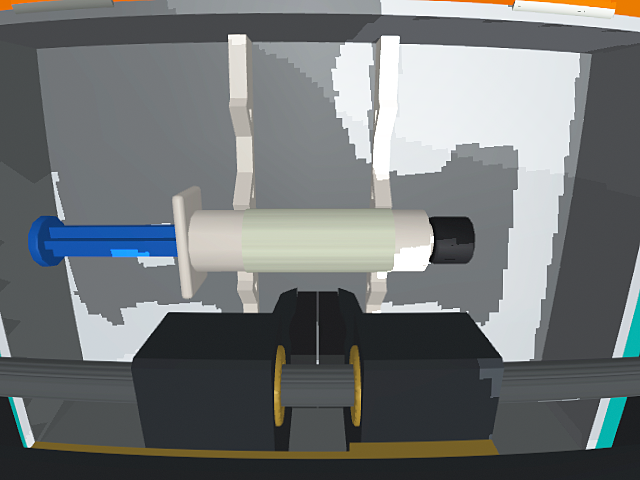

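Request:
servo_tool --motion "0 0 0.003 0 0; 0 -0.005 0.003 -0.001 0; 0 -0.01 0.003 -0.001 0; 0 -0.013 0.003 -0.001 0; 0 -0.016 0.003 -0.001 0; 0 -0.019 0.003 -0.001 0; 0 -0.022 0.003 -0.001 0; 0 -0.025 0.003 -0.001 0; 0 -0.025 0.003 -0.001 0"

```text
clock: 11.78
position: [0.4954, 0.1685, 0.0823]
ee_rot: [-90.0, -0.6, -96.0]
ft_force: [-4.2, -24.3, 15.8]
opening: 0.005
```

Run:
```python
from h import *
s=snap("wrist");save(s,"w10")
go(.4975+.0013,.1795+.014,.084,-95.5)
```

```text
clock 11.83 pos [0.4954 0.1685 0.0824] rot [-90.01  -0.64 -95.98] F [ -4.6 -25.3  15. ] open 0.008 | d [-0.0252 -0.0019  0.0007] turn -0.008 rows 0.6
```

View pics/w10.png

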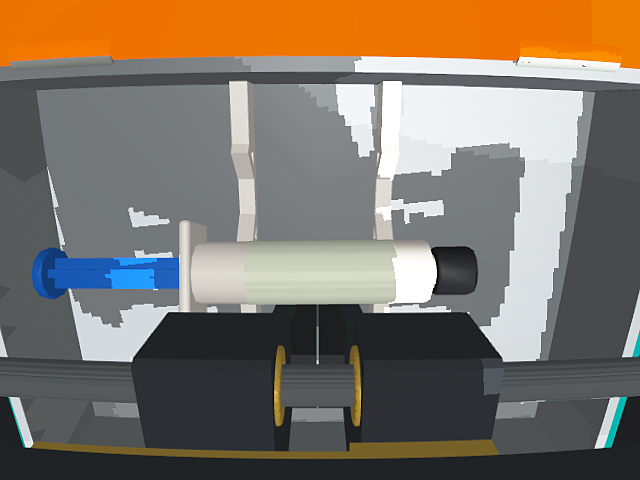

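Run:
```python
from h import *
s=snap("wrist");sc=snap("scene");save(sc,"d11",(380,200,560,350),4);sd=snap("side");save(sd,"c11",(210,110,330,230),5)
ey=np.array([.0958,.9954]);ex=np.array([.9954,-.0958]);c0=np.array([.497,.1795])
def cf(px,z):
    P=pl(s,px,z)[:,:2]-c0; return np.c_[P@ex,P@ey].round(4)
print("barrel top",cf([[318,241],[318,303],[192,272],[476,270]],.030).tolist(),"strip",cf([[240,82],[382,82],[245,180],[378,180]],.02).tolist(),"rim",cf([[320,72]],.046).tolist())
go(.4965,.1,.0835,-95.5)
```

```text
barrel top [[0.0, 0.021], [-0.0002, -0.002], [-0.0441, 0.0101], [0.0554, 0.0099]] strip [[-0.0254, 0.0732], [0.0216, 0.0728], [-0.0253, 0.0405], [0.0212, 0.0401]] rim [[0.001, 0.0733]]
clock 11.98 pos [0.4954 0.1684 0.0823] rot [-90.01  -0.63 -96.  ] F [ -4.8 -23.9  15.6] open 0.005 | d [ 0.0679 -0.0004  0.0082] turn -0.009 rows 1.6
```

View pics/d11.png

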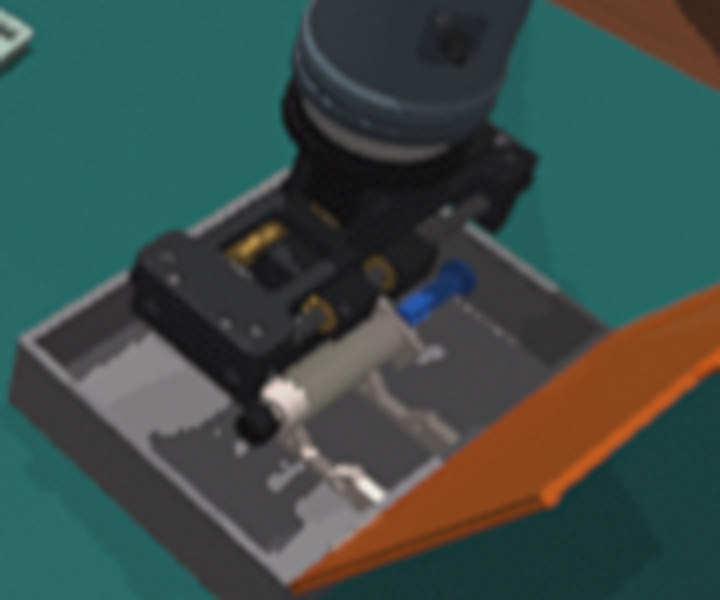

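View pics/c11.png

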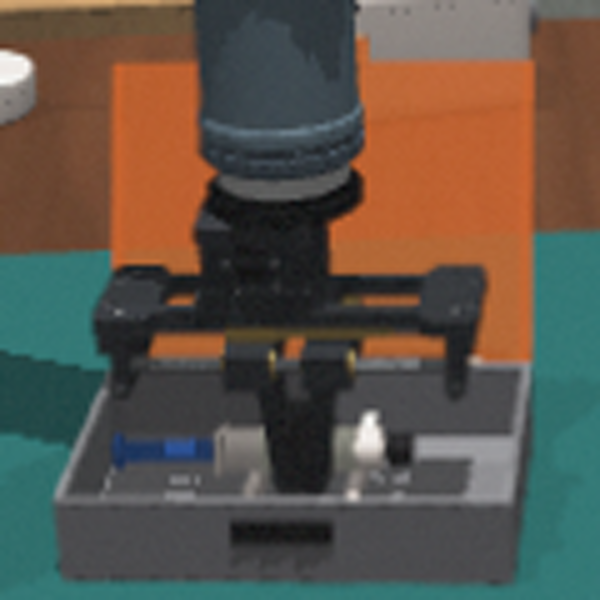

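Run:
```python
from h import *
s=snap("side")
ey=np.array([.0958,.9954,0]);ex=np.array([.9954,-.0958,0])
T=np.array([.5018,.1854,0])
for z in (.06,.07,.08,.09,.1,.11): print(z,(proj(s,[T-.0935*ey-.0375*ex+[0,0,z],T-.0935*ey+.0375*ex+[0,0,z]])-[210,110]).round(1).tolist(), )
print("c5 corners",[[210/5,390/5],[358/5,390/5]])
T=np.array([.4954,.1684,0])
for z in (.02,.04,.05,.06,.07,.08): print(z,((proj(s,[T+.0935*ex-.0375*ey+[0,0,z],T+.0935*ex+.0375*ey+[0,0,z]])-[210,110])*5).round(1).tolist(), )
# syringe axis heights: project barrel
c0=np.array([.497,.1795,0])
for z in (.02,.028,.031): print("ax",z,((proj(s,[c0+.0098*ey-.1*ex+[0,0,z],c0+.0098*ey+.056*ex+[0,0,z]])-[210,110])*5).round(1).tolist())
```

```text
0.06 [[42.2, 96.7], [73.4, 96.7]]
0.07 [[41.9, 92.9], [73.2, 92.9]]
0.08 [[41.6, 89.2], [73.0, 89.2]]
0.09 [[41.2, 85.4], [72.8, 85.4]]
0.1 [[40.9, 81.6], [72.6, 81.5]]
0.11 [[40.6, 77.8], [72.4, 77.7]]
c5 corners [[42.0, 78.0], [71.6, 78.0]]
0.02 [[482.2, 519.7], [491.3, 451.2]]
0.04 [[480.9, 483.7], [490.1, 416.2]]
0.05 [[480.3, 465.5], [489.6, 398.6]]
0.06 [[479.6, 447.1], [489.0, 380.9]]
0.07 [[479.0, 428.7], [488.4, 363.0]]
0.08 [[478.4, 410.1], [487.8, 345.1]]
ax 0.02 [[115.5, 465.7], [417.1, 465.6]]
ax 0.028 [[114.1, 451.8], [416.5, 451.6]]
ax 0.031 [[113.6, 446.6], [416.2, 446.4]]
```

Request:
servo_tool --motion "0 0.012 0 0 0; 0 0.014 0 0 0; 0 0.014 -0.006 0 0; 0 0.014 -0.006 0 0"

```text
clock: 12.37
position: [0.4952, 0.1653, 0.0886]
ee_rot: [-89.9, 0.1, -95.6]
ft_force: [-0.8, 0.4, 0.4]
opening: 0.004
```

Run:
```python
from h import *
s=snap("wrist");save(s,"w12")
go(.4975+.0013,.1795+.014,.088,-95.5)
```

```text
clock 12.42 pos [0.4952 0.1655 0.0884] rot [-89.94   0.1  -95.52] F [ 1.1 -0.2  0.9] open 0.009 | d [-0.0282  0.0004  0.0009] turn -0.000 rows 0.7
```

View pics/w12.png

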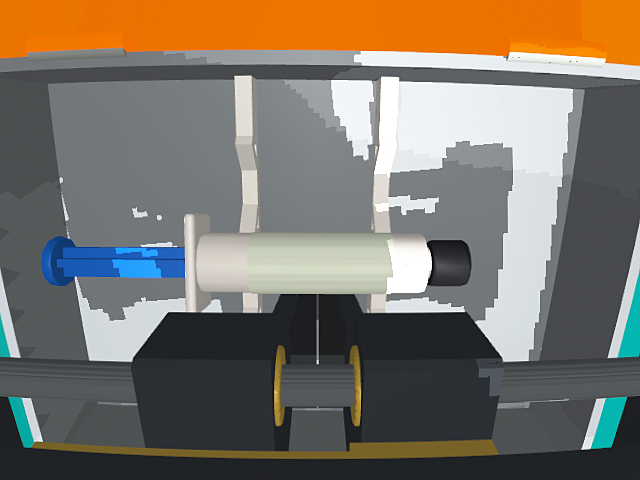

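Request:
servo_tool --motion "0 -0.003 0 0 0; 0 -0.006 0 0 0; 0 -0.009 0 0 0; 0 -0.012 0 0 0; 0 -0.012 0 0 0"

```text
clock: 12.83
position: [0.4954, 0.1679, 0.0882]
ee_rot: [-90.0, -0.6, -95.9]
ft_force: [-5.4, -23.3, 16.2]
opening: 0.009
```

Run:
```python
from h import *
st=status.read_state(); print(st["ft_force"],st["moment"],st["position"])
F=st["ft_force"];M=st["moment"]; print("closest pt on line of action (rel, world axes)",np.cross(F,M)/(F@F), "dir",F/np.linalg.norm(F), "par M",M@F/np.linalg.norm(F))
s=snap("side");save(s,"c13",(190,60,350,240),5)
s=snap("scene");save(s,"d13",(380,120,600,350),3)
```

```text
[ -5.35688141 -23.27854612  16.15835288] [-4.81291402  1.06049546  0.04725122] [0.49537423 0.16787122 0.08817747]
closest pt on line of action (rel, world axes) [-0.02192648 -0.09320377 -0.14154326] dir [-0.18575226 -0.80719399  0.56029811] par M 0.06445884309085367
```

View pics/c13.png

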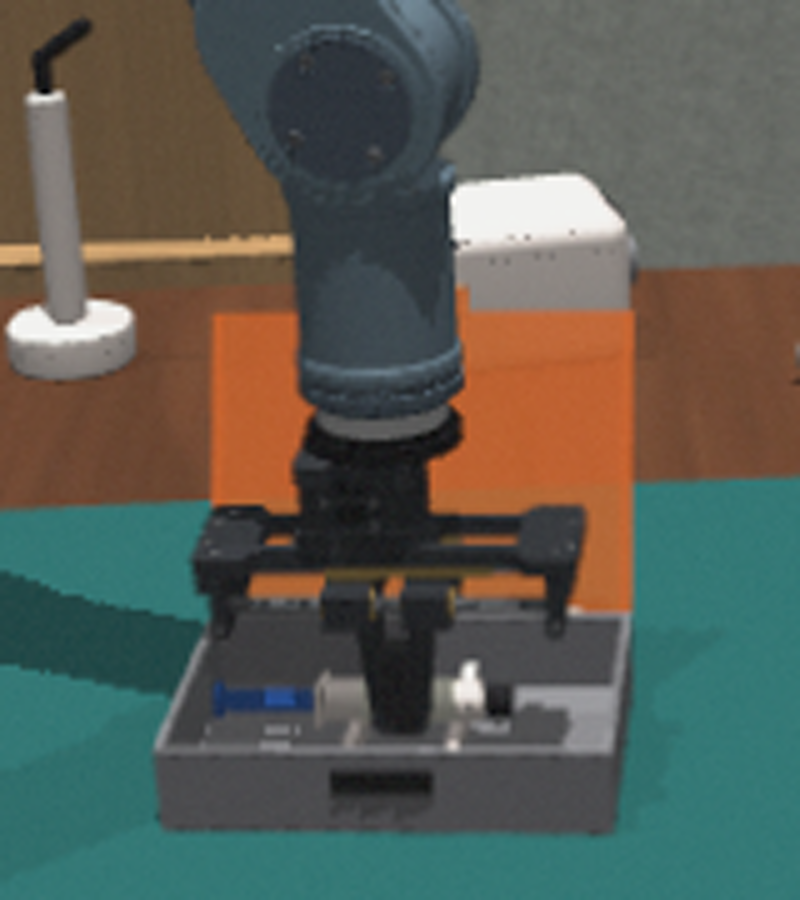

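View pics/d13.png

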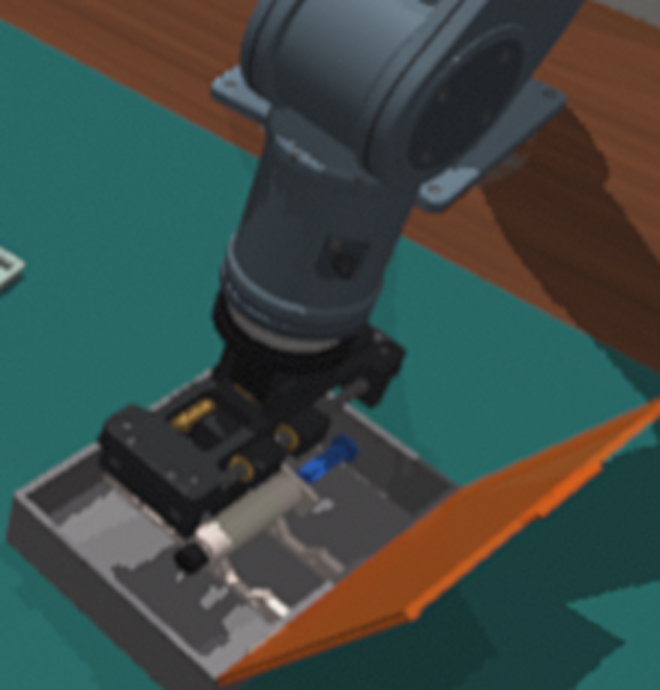

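Request:
servo_tool --motion "0 0.004 0 0 0; 0 0.006 0 0 0; 0 0.004 -0.003 0 0; 0 0.002 -0.006 0 0; 0 -0.001 -0.009 0 0; 0 -0.004 -0.011 0 0; 0 -0.008 -0.012 0 0; 0 -0.008 -0.012 0 0"

```text
clock: 13.6
position: [0.4967, 0.186, 0.0998]
ee_rot: [-90.0, 0.1, -95.5]
ft_force: [1.1, 1.3, -0.9]
opening: 0.002
```

Run:
```python
from h import *
s=snap("wrist");save(s,"w14")
go(.4975+.0013,.1795+.014,.088,-95.5)
```

```text
clock 13.65 pos [0.4966 0.1852 0.0997] rot [-9.000e+01  5.000e-02 -9.549e+01] F [-0.8  0.3  0.2] open 0.005 | d [-0.0084  0.0117  0.0014] turn 0.000 rows 0.3
```

View pics/w14.png

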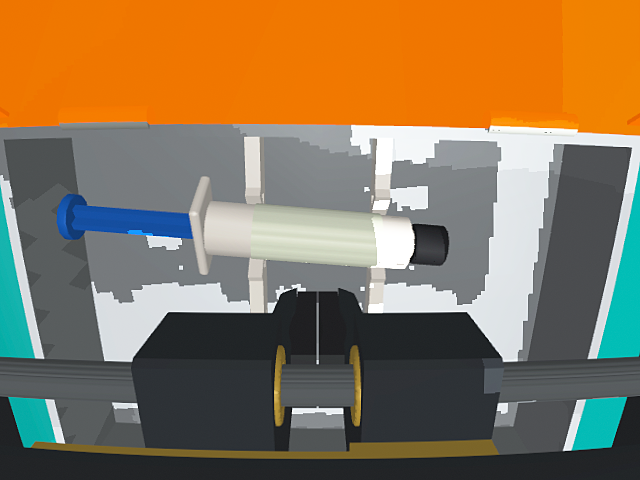

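Run:
```python
from h import *
s=snap("wrist");sc=snap("scene");save(sc,"d15",(380,200,560,350),4)
ey=np.array([.0958,.9954]);ex=np.array([.9954,-.0958]);c0=np.array([.497,.1795])
def cf(px,z):
    P=pl(s,px,z)[:,:2]-c0; return np.c_[P@ex,P@ey].round(4).tolist()
print("barrel axis L,R",cf([[255,231],[380,240]],.024),cf([[70,217],[446,243]],.024),"strip edges",cf([[255,137],[255,195],[383,137],[383,180],[255,262],[376,268]],.02))
```

```text
barrel axis L,R [[-0.0256, 0.0357], [0.0241, 0.032]] [[-0.1012, 0.0417], [0.0509, 0.0308]] strip edges [[-0.0248, 0.072], [-0.0257, 0.0495], [0.0243, 0.072], [0.0249, 0.0554], [-0.0268, 0.0214], [0.0236, 0.0187]]
```

View pics/d15.png

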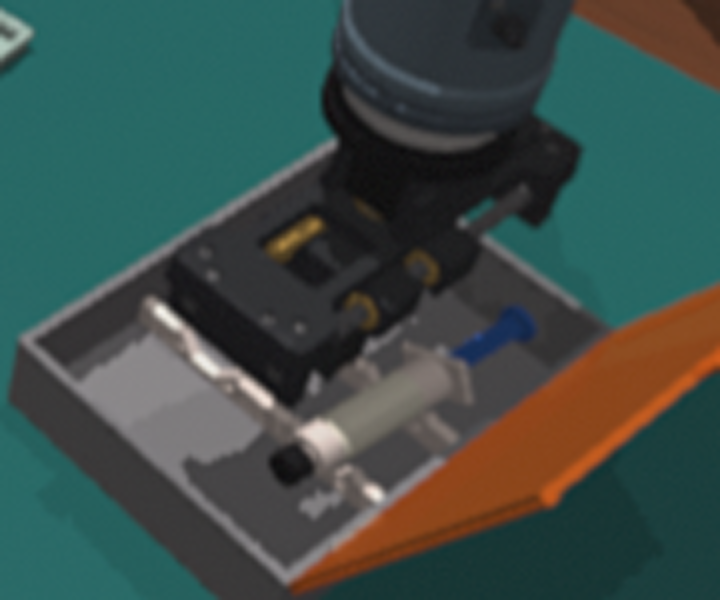

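Request:
servo_tool --motion "0 0 -0.012 0 0; 0 -0.015 -0.012 0 0; 0 -0.028 -0.012 0.001 0; 0 -0.028 -0.012 0.001 0; 0 -0.028 -0.004 0.001 0; 0 -0.028 0.002 0.001 0; 0 -0.028 0.003 0.001 0; 0 -0.028 0.003 0.001 0"

```text
clock: 14.42
position: [0.5002, 0.2107, 0.0963]
ee_rot: [-90.1, -0.0, -95.7]
ft_force: [-0.1, 0.9, 3.2]
opening: 0.007
```

Request:
servo_tool --motion "0 -0.002 0.001 0 0; 0 -0.002 0.002 0 0; 0 -0.002 0.002 0 0; 0 -0.002 -0.02 0 0; 0 -0.002 -0.05 0 0; 0 -0.002 -0.075 0 0; 0 0.03 -0.075 0 0; 0 0.03 -0.075 0 0"

```text
clock: 15.08
position: [0.4975, 0.1761, 0.1726]
ee_rot: [-89.9, -0.1, -95.9]
ft_force: [-0.6, -1.5, 0.3]
opening: 0.01
```

Run:
```python
from h import *
s=snap("wrist");save(s,"w16")
ey=np.array([.0958,.9954]);ex=np.array([.9954,-.0958]);c0=np.array([.497,.1795])
r=finder.outline_of("syringe_a",s)
for q in r[:2]:
    c,d,a,b=axis(s,q["mask"],.022); e1=c+d*a-c0;e2=c+d*b-c0
    print(q["conf"],np.degrees(np.arctan2(d[1],d[0]))+5.5,[(e@ex).round(4) for e in(e1,e2)],[(e@ey).round(4) for e in(e1,e2)])
go(.545,-.241,.17,5)
```

```text
0.59 -4.313289401938247 [np.float64(-0.1059), np.float64(0.0522)] [np.float64(0.0419), np.float64(0.03)]
clock 15.18 pos [0.497  0.1797 0.1714] rot [-9.006e+01 -5.000e-02 -9.581e+01] F [-0.7  0.8  0.2] open 0.011 | d [0.4137 0.0016 0.0903] turn -1.759 rows 14.1
```

View pics/w16.png

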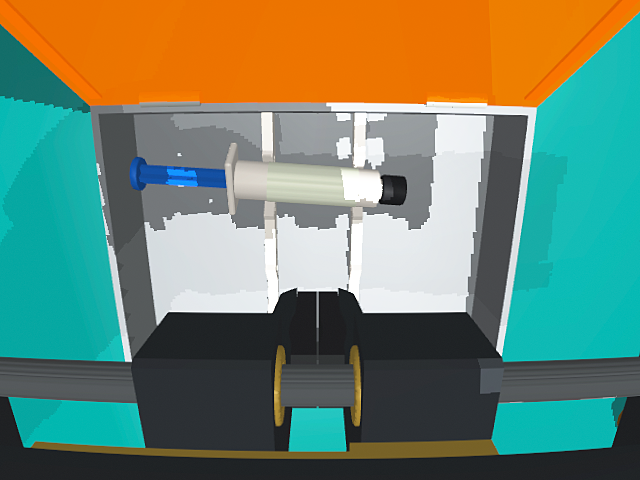

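Run:
```python
from h import *
go(.5468,.1747,.082,-95.5)
```

```text
clock 15.18 pos [0.497  0.1797 0.1714] rot [-9.006e+01 -5.000e-02 -9.581e+01] F [-0.7  0.8  0.2] open 0.011 | d [-0.0001  0.0893  0.0501] turn -0.005 rows 2.5
```

Request:
servo_tool --motion "0 0 0.01 0.03 -0.005; 0 0 0.02 0.05 -0.005; 0 0 0.05 0.05 -0.005; 0 0 0.085 0.05 -0.005; 0 0 0.088 0.05 -0.005; 0 0 0.088 0.05 -0.005; 0 -0.004 0.088 0.05 -0.005; 0 -0.008 0.088 0.05 -0.005; 0 -0.011 0.088 0.05 -0.005; 0 -0.013 0.088 0.05 -0.005; 0 -0.014 0.088 0.05 -0.005; 0 -0.014 0.088 0.05 -0.005"

```text
clock: 16.18
position: [0.5496, 0.1904, 0.0847]
ee_rot: [-89.9, 0.0, -95.3]
ft_force: [1.8, -3.3, 1.3]
opening: 0.005
```

```bash
cat > m.py <<'E'
from h import *
ey=np.array([.0958,.9954]);ex=np.array([.9954,-.0958]);c0=np.array([.497,.1795])
def meas(s):
  for q in finder.outline_of("syringe_a",s)[:3]:
    c,d,a,b=axis(s,q["mask"],.022); e1=c+d*a-c0;e2=c+d*b-c0
    print(round(q["conf"],2),round(np.degrees(np.arctan2(d[1],d[0]))+5.5,2),[(e@ex).round(4) for e in(e1,e2)],[(e@ey).round(4) for e in(e1,e2)])
E
python3 - <<'E'
from m import *
s=snap("wrist");save(s,"w17");meas(s)
p=status.read_state()["position"][:2]-c0; print(p@ex,p@ey,status.read_state()["ft_force"])
E
```

```text
0.05060686083701355 0.01577147153555332 [ 1.18648681 -1.86091917  1.77770183]
```

View pics/w17.png

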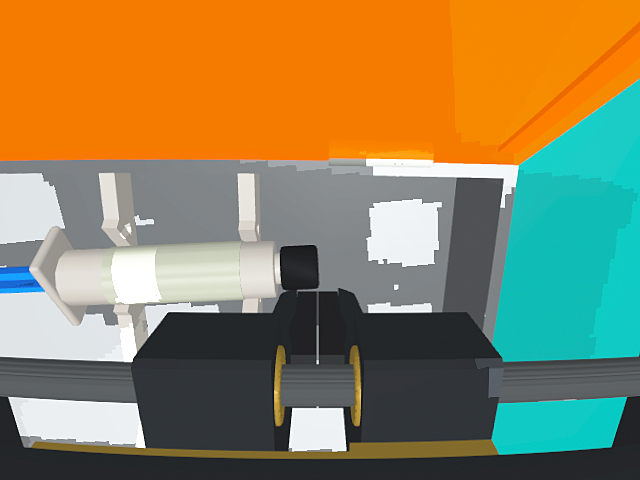

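Request:
servo_tool --motion "0 0.008 0 0 0; 0 0.008 -0.04 0 0; 0 0.008 -0.085 -0.04 0; 0 0.008 -0.085 -0.05 0; 0 0.008 -0.085 -0.05 0; 0 0.008 -0.085 -0.05 0"

```text
clock: 16.78
position: [0.497, 0.188, 0.169]
ee_rot: [-90.1, 0.1, -95.3]
ft_force: [0.1, -0.2, 0.9]
opening: 0.007
```

Run:
```python
from m import *
s=snap("wrist");save(s,"w18");meas(s)
go(.545,-.241,.17,5)
```

```text
0.85 -2.78 [np.float64(-0.105), np.float64(0.0519)] [np.float64(0.0383), np.float64(0.0307)]
clock 16.88 pos [0.4981 0.1874 0.1682] rot [-90.03   0.   -95.3 ] F [ 0.6 -0.8  0.2] open 0.005 | d [ 0.4223 -0.0019  0.0864] turn -1.751 rows 14.0
```

View pics/w18.png

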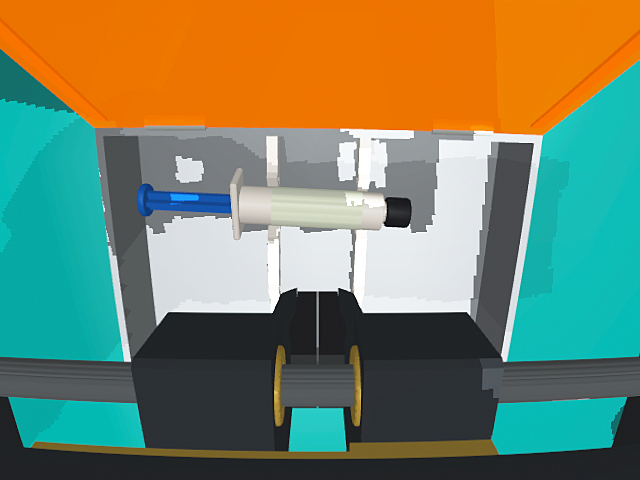

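Request:
servo_tool --motion "0.45 0.1 -0.03 0.03 -0.3; 0.45 0.422 0 0.085 -1.751; 0.45 0.422 0 0.085 -1.751; 0.45 0.422 0 0.085 -1.751; 0.45 0.422 0 0.085 -1.751; 0.45 0.422 0 0.085 -1.751; 0.45 0.422 0 0.085 -1.751; 0.45 0.422 0 0.085 -1.751; 0.45 0.422 0 0.085 -1.751; 0.45 0.422 0 0.085 -1.751; 0.45 0.422 0 0.085 -1.751; 0.45 0.422 0 0.085 -1.751"

```text
clock: 17.88
position: [0.5423, -0.248, 0.1677]
ee_rot: [-90.2, 0.0, -9.5]
ft_force: [-0.6, -0.0, 1.1]
opening: 0.452
```

Request:
servo_tool --motion "0.45 0 0 0 -0.25; 0.45 0 0 0 -0.25; 0.45 0 0 0 -0.25; 0.45 0 0 0 -0.25"

```text
clock: 18.22
position: [0.5432, -0.2413, 0.1678]
ee_rot: [-89.9, 0.1, 4.7]
ft_force: [-0.5, 0.1, -0.0]
opening: 0.451
```

Run:
```python
from h import *
s=snap("wrist");save(s,"w19")
for r in finder.outline_of("syringe_a",s)[:3]:
    c,d,a,b=axis(s,r["mask"],0.014)
    print(round(r["conf"],2),np.round(r["bbox"]),c.round(4),"yaw",round(np.degrees(np.arctan2(d[1],d[0])),1),"ends",(c+d*a).round(4),(c+d*b).round(4),"len",round(b-a,4))
go(.542,-.2405,.0735,4.8)
```

```text
0.93 [288. 101. 351. 331.] [ 0.5294 -0.241 ] yaw 4.5 ends [ 0.4609 -0.2464] [ 0.6004 -0.2353] len 0.1399
0.71 [411. 153. 477. 328.] [ 0.5315 -0.1714] yaw 2.7 ends [ 0.4839 -0.1736] [ 0.5923 -0.1685] len 0.1086
clock 18.32 pos [ 0.5434 -0.2409  0.1681] rot [-8.997e+01  4.000e-02  4.720e+00] F [-0.8  0.3 -0.5] open 0.446 | d [-0.0013  0.0946  0.0005] turn -0.001 rows 2.3
```

View pics/w19.png

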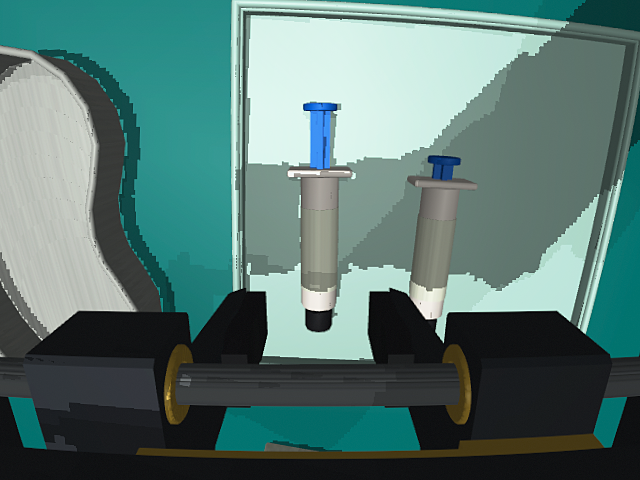

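Request:
servo_tool --motion "0.4 0.001 0.04 0.001 0; 0.4 0.001 0.075 0.001 0; 0.4 0.001 0.092 0.001 0; 0.4 0.001 0.095 0.001 0; 0.4 0.001 0.095 0.001 0; 0.1 0.001 0.095 0.001 0; 0.1 0.001 0.095 0.001 0; 0.1 0.001 0.095 0.001 0; 0.1 0.001 0.095 0.001 0; 0.1 0.001 0.095 0.001 0"

```text
clock: 19.15
position: [0.5455, -0.2401, 0.0753]
ee_rot: [-90.1, -0.2, 4.9]
ft_force: [-0.3, 0.8, 7.4]
opening: 0.24
```

Request:
servo_tool --motion "0.1 0 -0.02 0 0; 0.1 0 -0.06 0 0; 0.1 0 -0.1 0 0; 0.1 0 -0.12 0 0; 0.1 0 -0.12 0 0; 0.1 0 -0.12 0 0"

```text
clock: 19.65
position: [0.545, -0.2398, 0.1951]
ee_rot: [-90.1, -0.2, 4.9]
ft_force: [-0.1, -1.0, -0.6]
opening: 0.24
```

Run:
```python
from m import *
s=snap("side");save(s,"s20",(200,180,360,300),5)
t=c0-.034*ey; print(t); go(t[0],t[1],.19,-5.5)
```

```text
[0.4937428 0.1456564]
clock 19.70 pos [ 0.5441 -0.2394  0.1936] rot [-89.98   0.     4.94] F [ 0.3 -0.3 -0.8] open 0.238 | d [-0.017   0.0037  0.3879] turn 0.182 rows 9.3
```

View pics/s20.png

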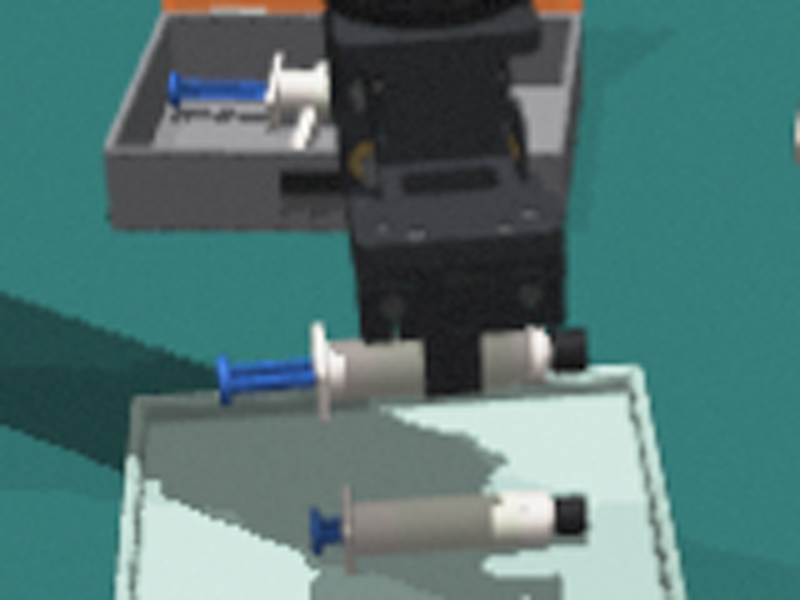

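Request:
servo_tool --motion "0.1 -0.013 0.004 0.387 0.182; 0.1 -0.013 0.004 0.387 0.182; 0.1 -0.013 0.004 0.387 0.182; 0.1 -0.013 0.004 0.387 0.182; 0.1 -0.013 0.004 0.387 0.182; 0.1 -0.013 0.004 0.387 0.182; 0.1 -0.013 0.004 0.387 0.182; 0.1 -0.013 0.004 0.387 0.182; 0.1 -0.013 0.004 0.387 0.182; 0.1 -0.013 0.004 0.387 0.182; 0.1 -0.013 0.004 0.387 0.182; 0.1 -0.013 0.004 0.387 0.182"

```text
clock: 20.7
position: [0.4972, 0.1447, 0.1884]
ee_rot: [-90.1, 0.1, -5.4]
ft_force: [0.3, -1.5, -0.9]
opening: 0.236
```

Run:
```python
from m import *
t=c0-.034*ey+.004*ex; go(t[0],t[1],.10,-5.5)
s=snap("wrist");save(s,"w21")
def cf(px,z):
    P=pl(s,px,z)[:,:2]-c0; return np.c_[P@ex,P@ey].round(4).tolist()
zt=status.read_state()["position"][2]-.060
for q in finder.outline_of("syringe_a",s)[:3]:
    c,d,a,b=axis(s,q["mask"],zt); e1=c+d*a-c0;e2=c+d*b-c0
    print(round(q["conf"],2),q["bbox"],round(np.degrees(np.arctan2(d[1],d[0]))+5.5,2),[(e@ex).round(4) for e in(e1,e2)],[(e@ey).round(4) for e in(e1,e2)])
```

```text
clock 20.70 pos [0.4972 0.1447 0.1884] rot [-90.1    0.13  -5.39] F [ 0.3 -1.5 -0.9] open 0.236 | d [0.0007 0.0884 0.0008] turn 0.002 rows 2.1
0.66 [267.2, 81.7, 372.7, 433.6] -0.29 [np.float64(-0.0816), np.float64(0.0593)] [np.float64(-0.0341), np.float64(-0.0348)]
0.57 [401.2, 62.4, 462.2, 317.5] -2.57 [np.float64(-0.0878), np.float64(0.0007)] [np.float64(0.0064), np.float64(0.0024)]
0.57 [229.7, 26.0, 640.0, 449.6] 60.82 [np.float64(-0.0939), np.float64(0.015)] [np.float64(-0.0639), np.float64(0.131)]
```

View pics/w21.png

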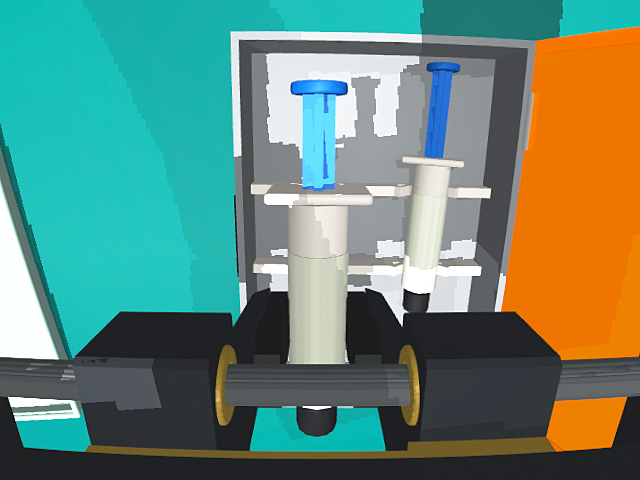

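Request:
servo_tool --motion "0.1 -0.002 0.04 0.001 0.002; 0.1 -0.002 0.08 0.001 0.002; 0.1 -0.002 0.1 0.001 0.002; 0.1 -0.002 0.102 0.001 0.002; 0.1 -0.002 0.104 0.001 0.002; 0.1 -0.002 0.104 0.001 0.002"

```text
clock: 21.3
position: [0.4971, 0.1449, 0.0864]
ee_rot: [-90.0, -0.1, -5.7]
ft_force: [1.2, 0.3, -0.3]
opening: 0.238
```

Request:
servo_tool --motion "0.1 -0.001 0.002 0 0; 0.1 -0.001 0.004 0 0; 0.1 -0.001 0.005 0 0; 0.1 -0.001 0.006 0 0; 0.1 -0.001 0.006 0 0"

```text
clock: 21.72
position: [0.4961, 0.1455, 0.0813]
ee_rot: [-90.0, -0.1, -5.6]
ft_force: [-1.9, -2.5, 11.2]
opening: 0.238
```

Request:
servo_tool --motion "0.2 0 -0.001 0 0; 0.35 0 -0.001 0 0; 0.35 0 -0.001 0 0; 0.35 0 -0.001 0 0; 0.35 0 -0.03 0 0; 0.35 0 -0.07 0 0; 0.35 0 -0.1 0 0; 0.35 0 -0.1 0 0; 0.35 0 -0.1 0 0"

```text
clock: 22.47
position: [0.4961, 0.1467, 0.1812]
ee_rot: [-89.9, -0.2, -5.6]
ft_force: [-1.3, -0.5, -0.9]
opening: 0.349
```

Run:
```python
from m import *
s=snap("wrist");save(s,"w22"); meas(s)
s=snap("scene");save(s,"d22",(380,200,560,350),4)
go(.543,-.171,.13,2.5)
```

```text
0.94 -2.41 [np.float64(-0.1031), np.float64(0.0536)] [np.float64(0.0367), np.float64(0.0301)]
0.65 -0.58 [np.float64(-0.0821), np.float64(0.0554)] [np.float64(-0.0337), np.float64(-0.0351)]
0.54 72.32 [np.float64(-0.0764), np.float64(0.0318)] [np.float64(-0.0974), np.float64(0.242)]
clock 22.62 pos [0.4943 0.146  0.1786] rot [-90.05   0.12  -5.58] F [ 0.   0.2 -0.3] open 0.348 | d [ 0.0794  0.0487 -0.3108] turn -0.141 rows 7.8
```

View pics/w22.png

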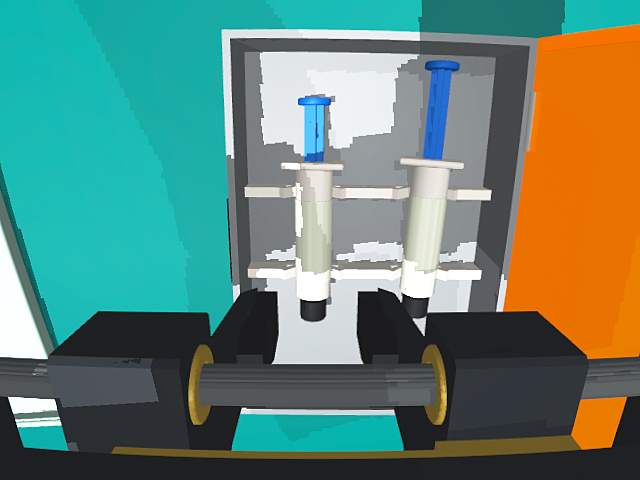

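View pics/d22.png

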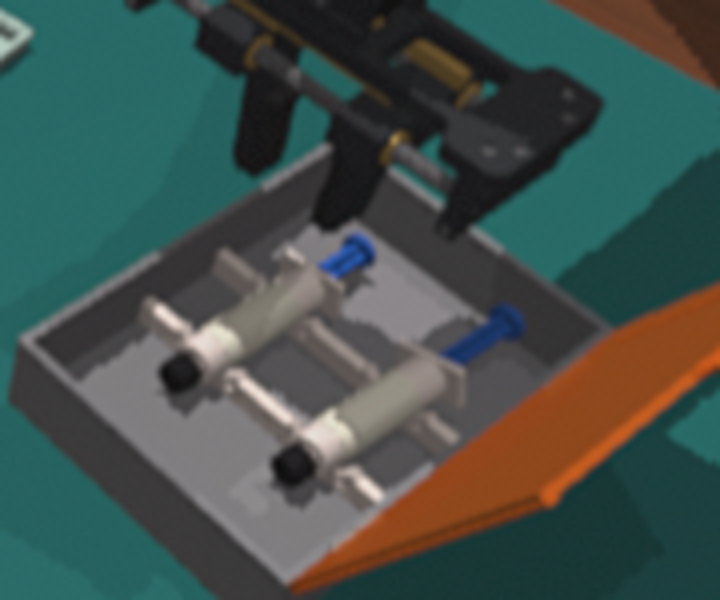

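Request:
servo_tool --motion "0.45 0.08 -0.01 -0.31 -0.14; 0.45 0.08 -0.01 -0.31 -0.14; 0.45 0.08 0 -0.31 -0.14; 0.45 0.08 0 -0.31 -0.14; 0.45 0.08 0.02 -0.31 -0.14; 0.45 0.08 0.04 -0.31 -0.14; 0.45 0.08 0.048 -0.311 -0.141; 0.45 0.08 0.048 -0.311 -0.141; 0.45 0.08 0.048 -0.311 -0.141; 0.45 0.08 0.048 -0.311 -0.141; 0.45 0.08 0.048 -0.311 -0.141"

```text
clock: 23.53
position: [0.5438, -0.1703, 0.1305]
ee_rot: [-89.9, 0.1, 2.5]
ft_force: [1.4, 0.4, -0.3]
opening: 0.448
```

Run:
```python
from h import *
s=snap("wrist");save(s,"w23")
go(.544,-.171,.0745,2.5)
s=snap("side");m=finder.outline_of("dish",s)[0]["mask"]
save(s,"dish",(220,320,370,405),5)
```

```text
clock 23.58 pos [ 0.5442 -0.1695  0.131 ] rot [-8.991e+01  8.000e-02  2.570e+00] F [-0.4  0.9  0.6] open 0.448 | d [-0.0002  0.0565 -0.0016] turn 0.001 rows 1.4
```

View pics/w23.png

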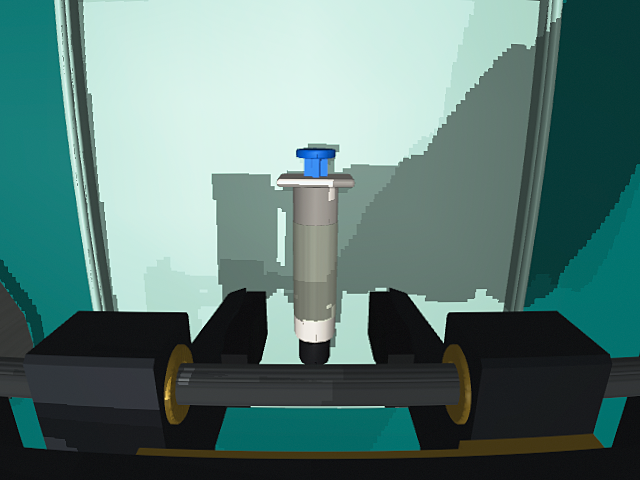

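View pics/dish.png

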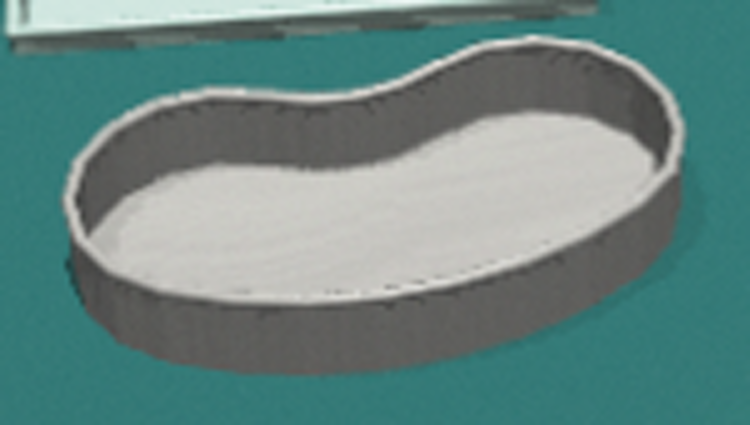

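Request:
servo_tool --motion "0.45 0 0.03 -0.002 0; 0.45 0 0.054 -0.002 0; 0.45 0 0.056 -0.002 0; 0.45 0 0.056 -0.002 0; 0.1 0 0.056 -0.002 0; 0.1 0 0.056 -0.002 0; 0.1 0 0.056 -0.002 0; 0.1 0 0.056 -0.002 0; 0.1 0 0.056 -0.002 0; 0.1 0 0.056 -0.002 0"

```text
clock: 24.52
position: [0.5455, -0.1732, 0.0771]
ee_rot: [-90.0, -0.1, 2.5]
ft_force: [-1.2, 0.7, 6.6]
opening: 0.238
```

Request:
servo_tool --motion "0.1 0 -0.02 0 0; 0.1 0 -0.05 0 0; 0.1 0 -0.08 0 0; 0.1 0 -0.08 0 0; 0.1 0 -0.08 0 0"

```text
clock: 24.93
position: [0.5457, -0.1736, 0.1577]
ee_rot: [-90.1, -0.2, 2.5]
ft_force: [0.1, 0.5, -0.5]
opening: 0.242
```

Run:
```python
from h import *
s=snap("side")
P=np.array([[225,92],[535,40],[320,100],[350,300],[68,205],[682,140]])/5+[220,320]
print(pl(s,P,.034)[:,:2].round(4).tolist())
w=snap("wrist");save(w,"w24")
```

```text
[[0.496, -0.3607], [0.6063, -0.3401], [0.5294, -0.3674], [0.5386, -0.4677], [0.4444, -0.4161], [0.653, -0.3982]]
```

View pics/w24.png

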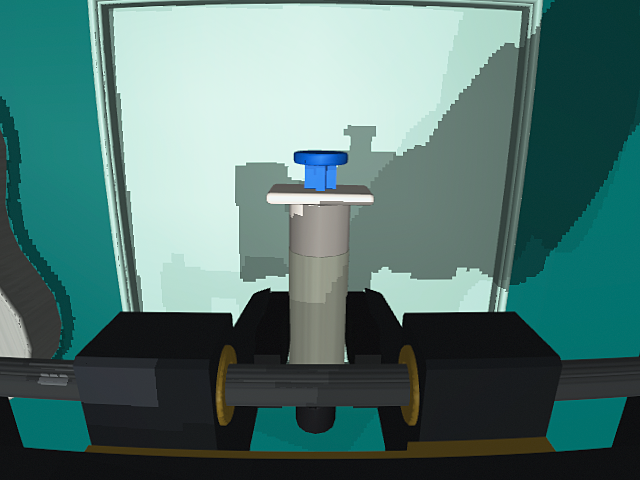

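Run:
```python
from h import *
go(.546,-.413,.158,7)
```

```text
clock 25.03 pos [ 0.5441 -0.173   0.1553] rot [-8.998e+01  4.000e-02  2.480e+00] F [-0.4 -0.3 -0.5] open 0.233 | d [-0.0085 -0.0028 -0.2399] turn -0.079 rows 5.8
```

Request:
servo_tool --motion "0.1 -0.008 -0.003 -0.24 -0.079; 0.1 -0.008 -0.003 -0.24 -0.079; 0.1 -0.008 -0.003 -0.24 -0.079; 0.1 -0.008 -0.003 -0.24 -0.079; 0.1 -0.008 -0.003 -0.24 -0.079; 0.1 -0.008 -0.003 -0.24 -0.079; 0.1 -0.008 -0.003 -0.24 -0.079; 0.1 -0.008 -0.003 -0.24 -0.079; 0.1 -0.008 0.02 -0.24 -0.079; 0.1 -0.008 0.02 -0.24 -0.079"

```text
clock: 25.87
position: [0.5456, -0.4097, 0.1312]
ee_rot: [-89.6, 0.3, 7.1]
ft_force: [-1.1, 1.3, -1.5]
opening: 0.24
```

Run:
```python
from h import *
go(.546,-.413,.080,7)
w=snap("wrist");save(w,"w25"); s=snap("scene");save(s,"d25",(180,100,300,210),6)
```

```text
clock 25.87 pos [ 0.5456 -0.4097  0.1312] rot [-89.64   0.26   7.1 ] F [-1.1  1.3 -1.5] open 0.240 | d [ 0.0002  0.0512 -0.0036] turn 0.002 rows 1.2
```

View pics/w25.png

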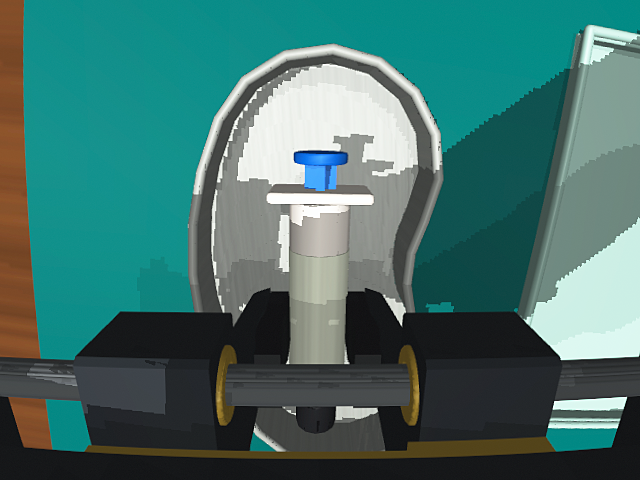

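View pics/d25.png

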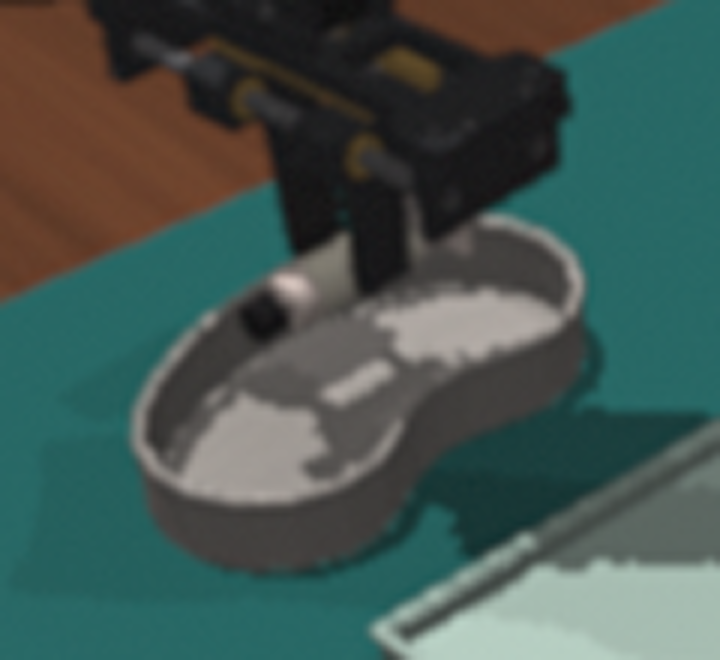

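Request:
servo_tool --motion "0.1 0 0.02 -0.007 0; 0.1 0 0.04 -0.007 0; 0.1 0 0.048 -0.007 0; 0.1 0 0.051 -0.007 0; 0.1 0 0.053 -0.007 0; 0.1 0 0.053 -0.007 0"

```text
clock: 26.47
position: [0.5483, -0.4201, 0.0834]
ee_rot: [-90.0, -0.0, 7.0]
ft_force: [-1.0, 0.3, -0.2]
opening: 0.237
```

Request:
servo_tool --motion "0.1 0 0.003 0.001 0; 0.1 0 0.005 0.001 0; 0.1 0 0.007 0.001 0; 0.1 0 0.007 0.001 0"

```text
clock: 26.8
position: [0.5481, -0.4194, 0.0766]
ee_rot: [-90.0, -0.0, 7.0]
ft_force: [-0.7, 1.1, 3.9]
opening: 0.238
```

Touching the dish floor; release and lift.

Request:
servo_tool --motion "0.2 0 0 0 0; 0.36 0 0 0 0; 0.36 0 0 0 0; 0.36 0 0 0 0; 0.36 0 -0.03 0 0; 0.36 0 -0.07 0 0; 0.36 0 -0.11 0 0; 0.36 0 -0.15 0 0; 0.36 0 -0.19 0 0; 0.36 0 -0.2 0 0"

```text
clock: 27.63
position: [0.5496, -0.4214, 0.2831]
ee_rot: [-90.4, -0.4, 7.0]
ft_force: [0.7, 0.6, 1.3]
opening: 0.36
```

Run:
```python
from m import *
w=snap("wrist");save(w,"w26")
t=c0+(.079+.158*.43+.055)*ey; print(t); go(t[0],t[1],.28,-95.5)
```

```text
[0.51634585 0.38051108]
clock 27.68 pos [ 0.5496 -0.4213  0.2824] rot [-90.39  -0.43   6.99] F [ 0.5 -0.9  1.7] open 0.360 | d [ 0.0645 -0.0026  0.7999] turn 1.789 rows 19.2
```

View pics/w26.png

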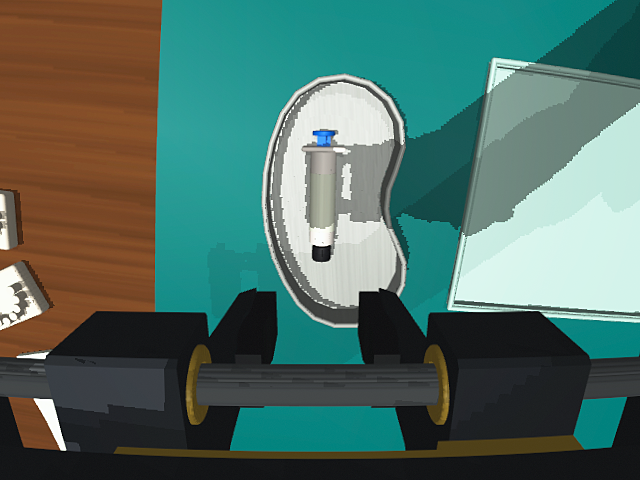

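Request:
servo_tool --motion "0 0.01 -0.05 0.1 0.2; 0 0.03 -0.05 0.777 1.789; 0 0.06 -0.05 0.777 1.789; 0 0.06 -0.05 0.777 1.789; 0 0.06 -0.05 0.777 1.789; 0 0.06 -0.05 0.777 1.789; 0 0.06 -0.05 0.777 1.789; 0 0.06 -0.05 0.777 1.789; 0 0.06 -0.05 0.777 1.789; 0 0.06 -0.05 0.777 1.789; 0 0.06 -0.05 0.777 1.789; 0 0.06 -0.05 0.777 1.789"

```text
clock: 28.68
position: [0.5257, 0.0542, 0.3116]
ee_rot: [-90.1, -0.0, -75.3]
ft_force: [0.9, -0.5, -0.0]
opening: 0.008
```

Run:
```python
from m import *
t=c0+.178*ey; go(t[0],t[1],.33,-95.5)
```

```text
clock 28.68 pos [0.5257 0.0542 0.3116] rot [-9.01e+01 -2.00e-02 -7.53e+01] F [ 0.9 -0.5 -0. ] open 0.008 | d [-0.2956 -0.0186  0.0655] turn 0.353 rows 7.3
```

Request:
servo_tool --motion "0 -0.05 -0.02 0.01 0.353; 0 -0.296 -0.02 0.065 0.353; 0 -0.296 -0.02 0.065 0.353; 0 -0.296 -0.02 0.065 0.353; 0 -0.296 -0.02 0.065 0.353; 0 -0.296 -0.02 0.065 0.353; 0 -0.296 -0.02 0.065 0.353; 0 -0.296 -0.02 0.065 0.353; 0 -0.296 -0.02 0.065 0.353; 0 -0.296 -0.02 0.065 0.353; 0 -0.296 -0.02 0.065 0.353"

```text
clock: 29.6
position: [0.5129, 0.3534, 0.3317]
ee_rot: [-90.0, -0.1, -95.3]
ft_force: [-0.2, -0.2, -0.8]
opening: 0.004
```

Run:
```python
from m import *
t=c0+.178*ey; go(t[0],t[1],.23,-95.5)
s=snap("scene");save(s,"d27",(380,60,640,360),2.5)
s=snap("side");save(s,"c27",(190,40,350,240),4)
```

```text
clock 29.60 pos [0.5129 0.3534 0.3317] rot [-90.03  -0.14 -95.3 ] F [-0.2 -0.2 -0.8] open 0.004 | d [-0.0036  0.1017  0.0009] turn 0.004 rows 2.4
```

View pics/d27.png

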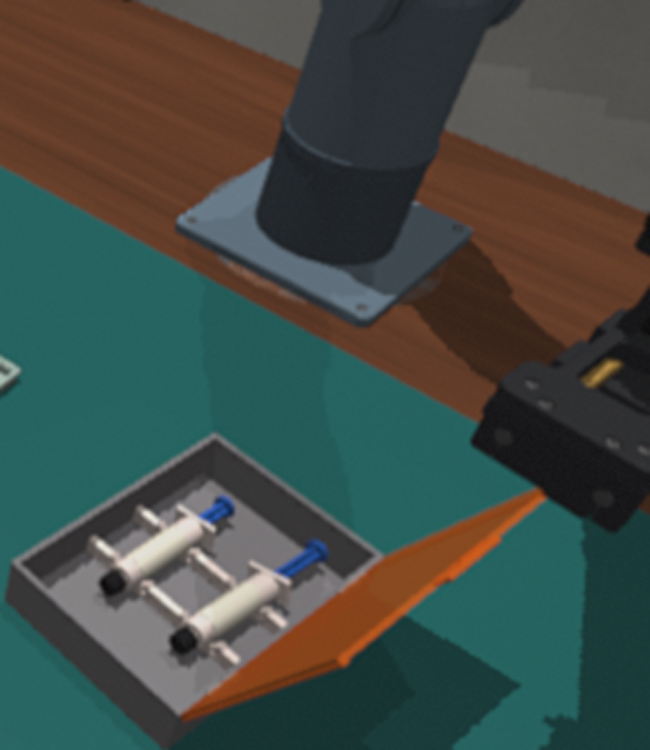

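View pics/c27.png

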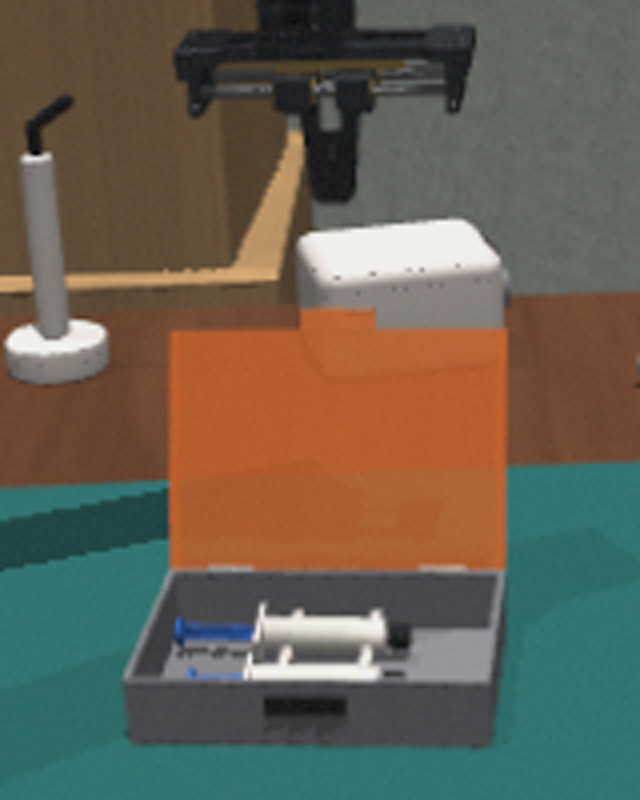

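Request:
servo_tool --motion "0 -0.006 0.03 0.001 0; 0 -0.008 0.06 0.001 0; 0 -0.008 0.09 0.001 0; 0 -0.008 0.1 0.001 0; 0 -0.008 0.1 0.001 0"

```text
clock: 30.12
position: [0.5135, 0.361, 0.2303]
ee_rot: [-90.2, -0.2, -95.3]
ft_force: [-0.3, -0.1, 0.1]
opening: 0.009
```

Run:
```python
from m import *
t=c0+.1*ey; go(t[0],t[1],.23,-95.5)
s=snap("scene");save(s,"d28",(420,160,640,360),3)
```

```text
clock 30.12 pos [0.5135 0.361  0.2303] rot [-90.2   -0.24 -95.29] F [-0.3 -0.1  0.1] open 0.009 | d [0.0822 0.0006 0.0007] turn 0.004 rows 2.0
```

View pics/d28.png

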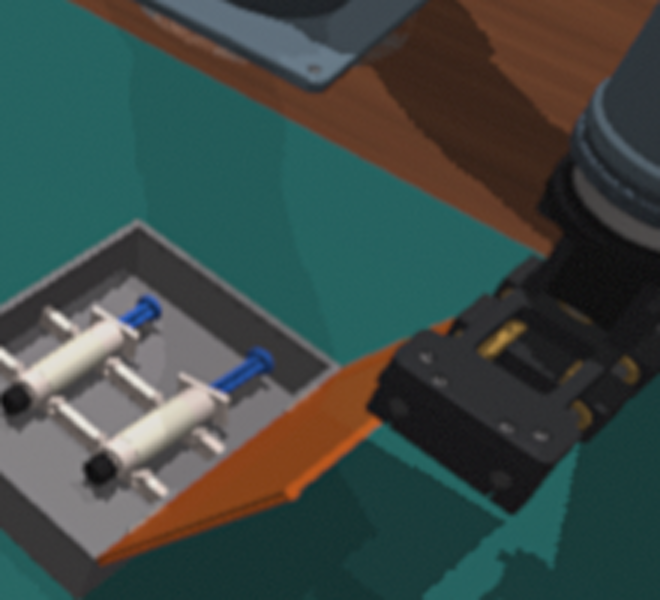

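Request:
servo_tool --motion "0 0.012 0 0 0; 0 0.024 0 0 0; 0 0.034 0 0 0; 0 0.044 0 0 0; 0 0.054 0 0 0; 0 0.064 0 0 0; 0 0.074 0 0 0; 0 0.084 0 0 0; 0 0.094 0 0 0; 0 0.104 0 0 0; 0 0.112 0 0 0; 0 0.12 0 0 0"

```text
clock: 31.17
position: [0.5033, 0.2427, 0.2325]
ee_rot: [-90.0, -0.0, -95.2]
ft_force: [0.2, 1.0, -0.8]
opening: 0.006
```

Run:
```python
from m import *
st=status.read_state();p=st["position"][:2]-c0; print(p@ex,p@ey,st["position"],st["ft_force"])
s=snap("scene");save(s,"d29",(360,120,640,360),2.5)
s=snap("side");save(s,"c29",(190,60,350,240),4)
```

```text
0.0002262322329604959 0.063465457776536 [0.50330519 0.24265192 0.23254642] [ 0.24761999  1.02755552 -0.82194618]
```

View pics/d29.png

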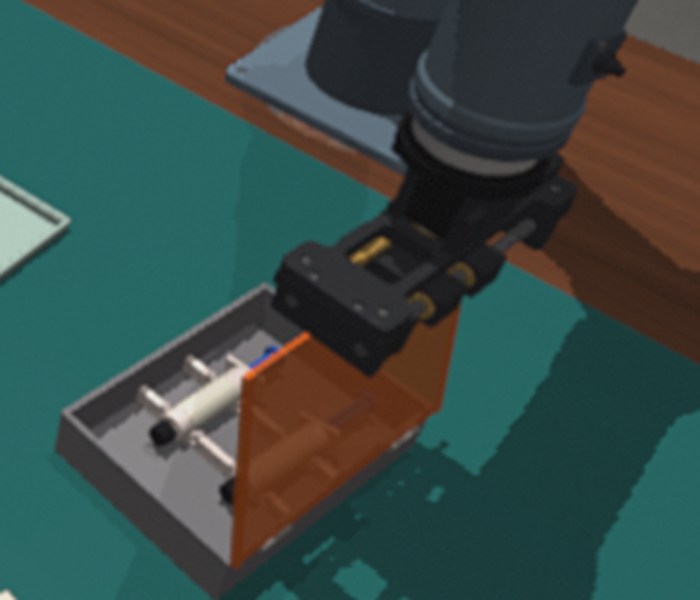

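View pics/c29.png

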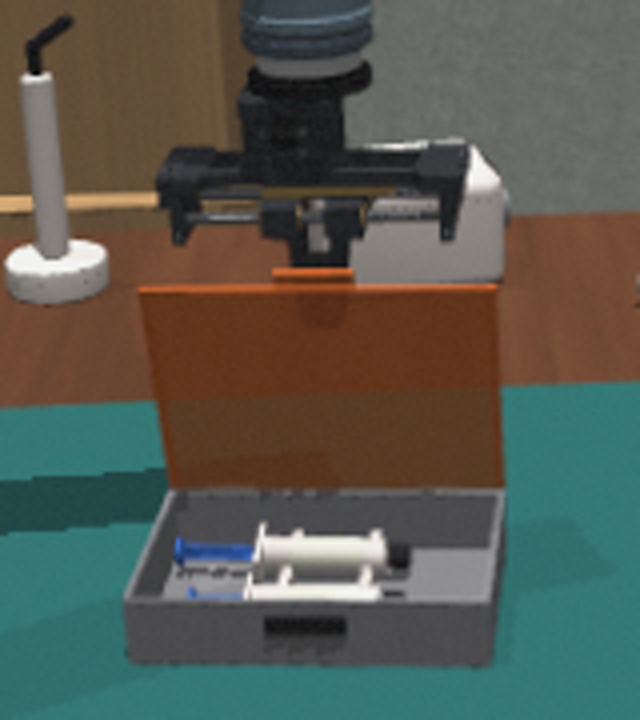

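Request:
servo_tool --motion "0 0.015 0.003 0 0; 0 0.025 0.008 0 0; 0 0.035 0.013 0 0; 0 0.044 0.018 0 0; 0 0.053 0.025 0 0; 0 0.061 0.032 0 0; 0 0.069 0.04 0 0; 0 0.076 0.048 0 0; 0 0.082 0.057 0 0; 0 0.087 0.067 0 0; 0 0.092 0.077 0 0; 0 0.092 0.077 0 0"

```text
clock: 32.27
position: [0.494, 0.1504, 0.1536]
ee_rot: [-90.2, -0.1, -95.3]
ft_force: [-0.1, -0.0, 0.1]
opening: -0.0
```

Run:
```python
from m import *
st=status.read_state();p=st["position"][:2]-c0; print(p@ex,p@ey,st["position"],st["ft_force"])
s=snap("side");save(s,"c30",(190,60,350,240),4)
```

```text
-0.00015074463318958425 -0.029259513729226517 [0.49404688 0.15038949 0.15357848] [-0.14798422 -0.0019251   0.11596579]
```

View pics/c30.png

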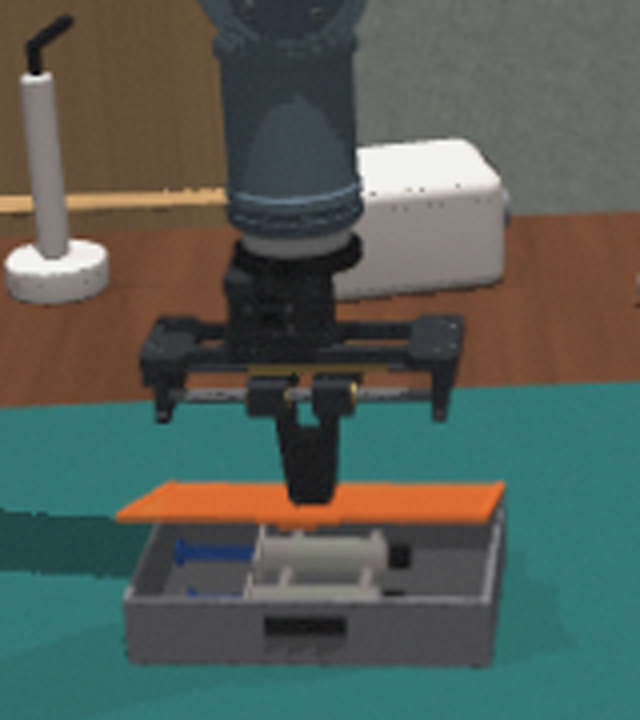

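Request:
servo_tool --motion "0 0.003 0.01 0 0; 0 0.006 0.02 0 0; 0 0.008 0.028 0 0; 0 0.008 0.034 0 0; 0 0.008 0.038 0 0; 0 0.008 0.04 0 0; 0 0.008 0.041 0 0"

```text
clock: 32.9
position: [0.4942, 0.144, 0.1144]
ee_rot: [-90.0, -0.0, -95.2]
ft_force: [-1.6, -1.4, 8.0]
opening: 0.002
```

Request:
servo_tool --motion "0 0 0.001 0 0; 0 0 0.001 0 0; 0 0 -0.02 0 0; 0 0 -0.06 0 0; 0 0 -0.1 0 0; 0 0 -0.14 0 0; 0 0 -0.18 0 0; 0 0 -0.18 0 0"

```text
clock: 33.57
position: [0.498, 0.1447, 0.3022]
ee_rot: [-89.4, 0.4, -95.2]
ft_force: [1.0, 0.9, -0.4]
opening: 0.005
```

Run:
```python
from m import *
s=snap("side");save(s,"c31",(190,120,350,240),5)
w=snap("wrist");save(w,"w31")
s=snap("scene");save(s,"d31")
```

```text
(no output)
```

View pics/c31.png

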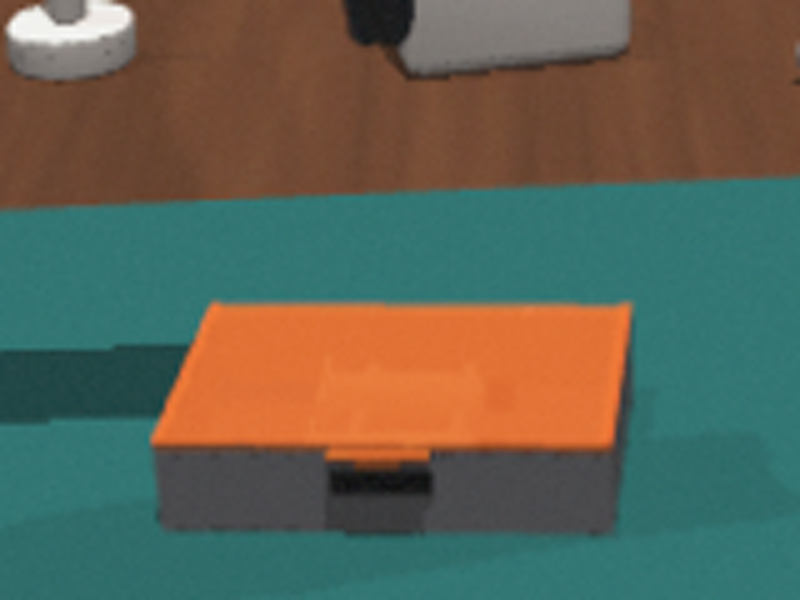

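View pics/w31.png

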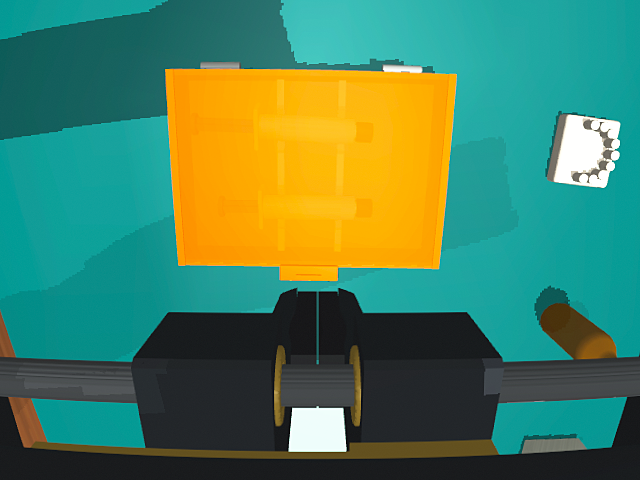

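View pics/d31.png

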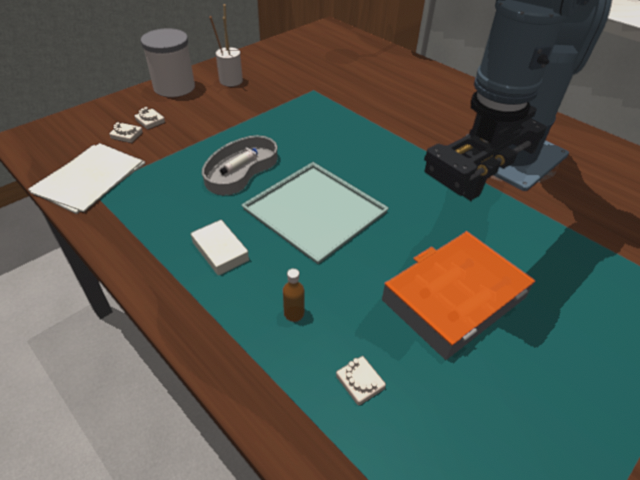

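```bash
python3 -c "
from cell import manip,status
print(manip.close_job(),status.read_state()['clock'])"
```

```text
the job is handed in; nothing more can be done
the job is handed in; nothing more can be done
```

The job is done and handed in at about 34 s of the 72 s allowed. The two syringes with paste are in the case cradles, the spent one (the middle one on the tray) is in the kidney dish, and the lid is shut.

**Last checks**
- The final pictures show the lid lying flat, both syringes in their cradles through it, and the tray empty. The spray bottle, carton and cast look to be where they started.
- After I pressed the lid down (about 8 N), nothing lifted it as I backed off. The arm ended clear at about 0.30 m height, touching nothing.

**What went less cleanly**
- **Hinge-side syringe:** the open lid blocks the gripper's body there. I set the syringe down on the supports between the two cradles and pushed it over into its cradle with the closed fingers. It caught on a lip twice, with about 25–30 N at the wrist. That is under the limits, and by the force readings it was the fingers bearing on the barrel.
- **Its final position:** it lies about 2.5° off the case axis, after 4° before I nudged it. Its thumb plate is only a few mm from the case wall.
- **Plungers:** both paste plungers still stood clearly out and the spent one was still home. I judged this by eye and from rough lengths that agree within a few mm; I did not measure plunger travel precisely.

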